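Emboss the blank calf tag with the spring marking punch

ROBOT

A 6-joint arm with a two-finger parallel gripper is mounted at the origin on the work surface. World frame = base frame: x ahead of the robot, y to its left, z up, the work surface at z = 0. Lengths are in mm, angles in rad, forces in N, time in s.
With the tool pointing down it reaches from about 425 to 950 mm from the base axis. Payload 14.7 kg.
Tool frame: the origin (TCP) lies midway between the tips of the shut fingers; the grasp point (between the pads) lies manip.grip_depth behind it (manip.grip_depth is the distance from the TCP to the grasp point, in mm); z points along the fingers, y is the direction in which the jaws open and shut (so a half turn about z gives the same grasp; the last joint's range is limited). The gripper opens to 85 mm and grips with 20 to 120 N. Pads are 22 mm wide; open, the fingers measure 114 mm over their backs; the gripper's body (76 mm by 85 mm) begins 54 mm behind the grasp point. The pads swing forward as they close: fully open they stand 13 mm farther back than shut.
Start: joints at [-1.222, 0.48, 1.596, -0, 1.065, -0.047], TCP at [250.62, -599.735, 231.297] pointing down, gripper open.
Joint ranges: [-2.75, 2.75], [-0.82, 2.05], [0.23, 2.67], [-1.56, 4.7], [0.09, 2.69], [-2.92, 2.92]. Speed limits (rad/s): [1.89, 1.89, 2.39, 3.01, 3.01, 3.01].

INTERFACE

Orientations are given as a rotation vector (axis times angle).
In Python, from cell import status, cams, order, manip gives the robot as it stands.
- The arm moves only by the shell command python3 -m pendant 'ROWS' [OPENING] [FORCE]. ROWS is JSON, a list of rows, each a list of 4 numbers: the shift along the tool's x, y, z in m, then the turn about the tool's z in rad. In form: [[dx, dy, dz, turn], ...]. A call has 1 to 12 rows; each row is the pose to reach, as a shift and turn from the pose commanded when the call began, along the tool's axes at that moment; what a row does not reach only later rows make up. A row lasts 1/8 s, in which the tool goes at most 62.5 mm and 10.7 degrees, less where a joint would pass 70% of its speed; a pose out of reach is approached as far as the arm can. A call with a gripper value outside its range is refused whole. OPENING is the closure in counts, from 0 (fully open) to 255 (shut), set as the call begins (- or left out, the last holds). The fingers move at their own pace and stop on an object; FORCE is the grip in N (left out, the last holds). Time passes only in rows, so rows that repeat a pose let the fingers close. It gives the time, the measured TCP pose, the force and the opening at its end, in the units of the state.
- status.get_obs(): the state, without advancing time (a new reading comes with each control period).
- cams.capture(name): name is "side" or "top" or "wrist"; returns (picture, depth): 420x560x3 uint8, red, green, blue; 420x560 float32, mm along the optical axis (not along the pixel's ray), 0 where there is no reading.
- cams.camera_info(name): a dict with "fx", "fy", "cx", "cy" (pixels), "R" (3x3) and "t" (3): a world point X has camera coordinates R X + t. Camera axes: x right, y down, z forward; pixel columns grow to the right and rows downward; lengths in mm; the calibration is good to about 2 mm. A picture is of the moment at which its call begins: read the wrist's pose just before it. camera_info takes no time and is no camera call; for the wrist camera it gives the pose at the moment of the call.
- order.sign_off(): hands the job in, once; it reports no verdict.
The state is a dict: "time_s": time; "qpos": joint angles; "joint_vel": joint speeds; "tau": joint torques, N m; "ee_pos": TCP position; "eef_rot": TCP orientation; "force": force on the tool from outside, world axes, zero at the start; "wrist_torque": the same for the moment, N m; "opening": finger opening in mm.
Only numpy, scipy, OpenCV 4.12 (cv2) and the standard library are available. Lean on these libraries where they do the work, as an engineer would, in place of code of your own. Each camera call takes 0.05 s, during which the arm holds its last target.

TASK

Draw the spring marking punch out of its rack by the sleeve, stand it upright on the rubber liner, let go and take it again by its blue knob. Set it squarely on the middle of the one green calf tag without a black mark, press the knob straight down with even force until the red band has gone into the sleeve, hold a moment, and lift straight off without sliding. Stand the punch upright on the liner again and let go, leaving the tags in their pockets and everything else in place.

Things in the scene. Friction and masses are not known exactly. Their poses are not given: they have to be found in the camera images.
- punch: Spring marking punch, 0.3 kg, round, 90 mm tall, standing in the rack. Origin: centre of the foot's underside; z up its axis. Dark steel foot (die) 32 mm diameter, 0 to 8 mm; bright knurled sleeve 28 mm diameter, 8 to 52 mm; stem with a red band 8 mm wide just above the sleeve; blue knob 30 mm diameter, 70 to 90 mm. Pushing the knob works the spring; lifted by the knob, the sleeve hangs in line.
- plunger (a joint): How far the knob is pushed into the sleeve, m: 0 free, 0.008 when the red band is just gone, 0.016 at the stop. Spring: 4 N at the start, rising 0.8 N per mm; it returns by itself. 10 to 14 N is a good press; over 30 N crushes the tag.
- knob (a point): Point on the punch's axis at the middle of the knob's height, 80 mm above the underside of the foot while the knob is free.
- rack: Bolted aluminium keeper rack. Origin: underside, below the stowed punch's axis; x points into the rack, away from the robot, z up. Base plate under the punch 4 mm thick, 90 mm wide, x -19 to 59 mm. Column 26 mm wide, x 42 to 52 mm. It is open in front: take the sleeve there at a slant of about 45 degrees and draw the punch out level towards -x, 35 mm or more, lifting it under 5 mm.
- rack_fork (a point): Rack's fork round the knob: middle of the arm's front edge, on the stowed punch's axis, 101 mm above the rack's underside. Arm 46 mm wide, 5 mm thick, from here back to the column, 7 mm above the knob's rear half. Under it a grey cheek on each side of the knob, 37 mm apart inside, 45 mm outside, x -10 to 28 mm, 69 to 101 mm high: no room for fingers at the knob.
- plate: Bolted aluminium marking plate, 82 by 192 by 8 mm with ribs 2.5 mm high that form three pockets side by side, 60 mm apart along its y, each holding one tag. Origin: underside, centre of the middle pocket; z up.
- tag_blank: The calf tag to mark: plain green, no black mark on its panel. Panel 46 by 46 by 4 mm, 16 g, loose in its pocket with 3 mm play; a neck with a 18 mm round collar, 6 mm high, points to its +x. Origin: centre of the panel's underside; z up. In any of the three pockets.
- tag_blank_mark (a point): Centre of the top face of the blank tag's panel, where the mark belongs; 12 mm above the plate's underside.
- tag_marked_a: Calf tag like the blank one, but with a black ring and dot, 22 mm across, in the middle of its panel: already done.
- tag_marked_b: Another calf tag already marked with a black ring and dot.
- liner: Black ribbed rubber liner on the shelf, 520 by 1200 mm, fixed; things stand on its ribs 4 mm above its origin, which is the centre of its underside on the shelf.
- applicator: Bystander: silver tag applicator, pliers 240 mm long, 90 mm wide, 24 mm high, lying flat. Origin: underside near its middle, jaws to +x.
- tag_sleeve: Bystander: red plastic tag sleeve, flat tube 115 by 56 by 32 mm, lying. Origin: centre of underside.
- pin_canister: Bystander: stainless pin canister with lid, 59 mm diameter, 72 mm tall. Origin: centre of underside.
- iodine: Bystander: amber bottle, 52 mm diameter, 115 mm tall. Origin: centre of underside.
- instrument_tray: Bystander: open stainless tray 150 by 85 by 24 mm with tweezers. Origin: centre of underside.

How it is judged:
By the outcome, as a careful person would: the job done as asked, in the order asked, and still so for the second after the job is handed in, with the robot touching nothing.
It also fails if it takes over 72 s, if anything falls off the work surface, if the arm or the gripper's body presses on something with over 40 N, if the wrist force passes 120 N, or if a joint passes its speed limit or range.

## Working session

There is one attempt and no reset: what is moved stays moved. The work goes in short steps, Python scripts to look and compute and a shell command to move; the robot and the scene stay as the last step left them, time stands still between calls to the robot, and variables do not carry over. Pictures are saved under pics/ and viewed, and the job is handed in when it is done.

```bash
ls; mkdir -p pics
cat > h.py <<'E'
import numpy as np, cv2
from cell import status, cams, order, manip
from scipy.spatial.transform import Rotation as Ro
def snap(n,f):
    i=cams.camera_info(n); p,d=cams.capture(n)
    cv2.imwrite(f'pics/{f}.png',p[:,:,::-1]); np.savez(f'pics/{f}.npz',p=p,d=d,**{k:np.array(i[k]) for k in i if k in('fx','fy','cx','cy','R','t')})
    return p,d,i
def load(f): return np.load(f'pics/{f}.npz')
def px(f,u,v,dep=None,r=1):
    z=load(f)
    d=z['d'] if dep is None else None
    if dep is None:
        w=d[v-r:v+r+1,u-r:u+r+1]; w=w[w>0]; dep=np.median(w)
    c=np.array([(u-z['cx'])/z['fx']*dep,(v-z['cy'])/z['fy']*dep,dep])
    return z['R'].T@(c-z['t'])
def pz(f,u,v,h):
    z=load(f); o=-z['R'].T@z['t']; r=z['R'].T@np.array([(u-z['cx'])/z['fx'],(v-z['cy'])/z['fy'],1])
    return o+r*(h-o[2])/r[2]
def crop(f,x0,y0,x1,y1,s,out):
    z=load(f); cv2.imwrite(f'pics/{out}.png',cv2.resize(z['p'][y0:y1,x0:x1,::-1],None,fx=s,fy=s,interpolation=cv2.INTER_CUBIC))
def st():
    o=status.get_obs(); R=Ro.from_rotvec(o['eef_rot']).as_matrix()
    print(o['time_s'],np.round(o['ee_pos'],2),np.round(o['force'],1),'op',o['opening']); print(np.round(R,4).tolist(),np.round(o['qpos'],3))
    return o,R
E
python3 - <<'E'
from h import *
st(); print(manip.grip_depth, [a for a in dir(manip) if a[0]!='_'])
for n in('top','side','wrist'):
    p,d,i=snap(n,n+'0'); print(n,i)
E
```

```text
pics
0.0 [ 250.49 -599.36  230.69] [-0.3  0.2 -0.2] op 85.21609432164439
[[0.9227, 0.3855, -0.0004], [0.3855, -0.9227, 0.0011], [0.0001, -0.0012, -1.0]] [-1.222  0.481  1.597  0.     1.065 -0.047]
18.700000000000003 ['IKError', 'grip_depth']
top {'fx': 397.41462811648336, 'fy': 397.41462811648336, 'cx': 276.65732819614504, 'cy': 206.21599873537633, 'R': array([[ 0.01035218, -0.99992231, -0.00694241],
       [-0.99869332, -0.00999149, -0.05011804],
       [ 0.05004478,  0.00745217, -0.99871917]]), 't': array([  13.9216588 ,  578.68100334, 1043.9837278 ])}
side {'fx': 495.05961980502485, 'fy': 495.05961980502485, 'cx': 272.4454987227124, 'cy': 211.9816887127652, 'R': array([[-0.7064663 , -0.70768692,  0.00919777],
       [-0.54964066,  0.54041277, -0.63706293],
       [ 0.44587051, -0.45511896, -0.77075692]]), 't': array([ 429.51043484,  376.14527285, 1114.95547405])}
wrist {'fx': 327.509019586124, 'fy': 327.509019586124, 'cx': 284.14212589329566, 'cy': 208.47378137238238, 'R': array([[ 3.85565569e-01, -9.22680405e-01, -2.50725954e-04],
       [-8.89358260e-01, -3.71713401e-01,  2.66216139e-01],
       [-2.45725613e-01, -1.02420792e-01, -9.63913328e-01]]), 't': array([-648.23851995,  -35.05937776,  378.09160286])}
```

View pics/top0.png

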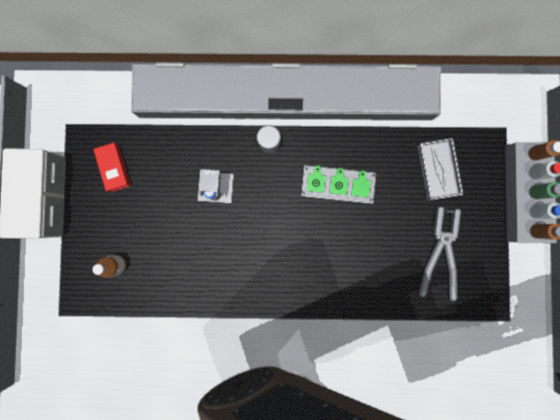

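View pics/side0.png

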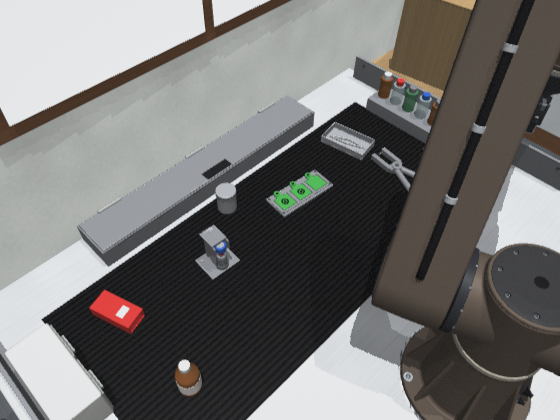

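View pics/wrist0.png

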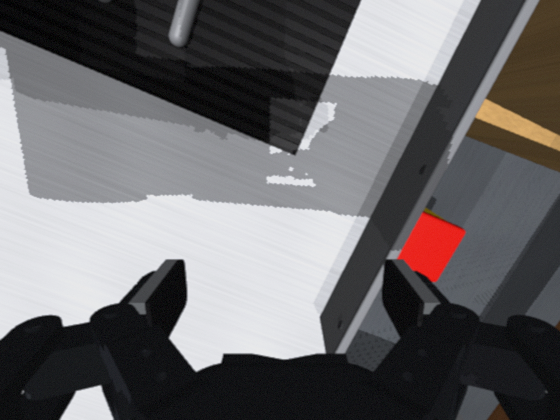

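Run:
```python
from h import *
crop('side0',180,210,260,290,7,'c3')
```

```text
(no output)
```

View pics/c1.png

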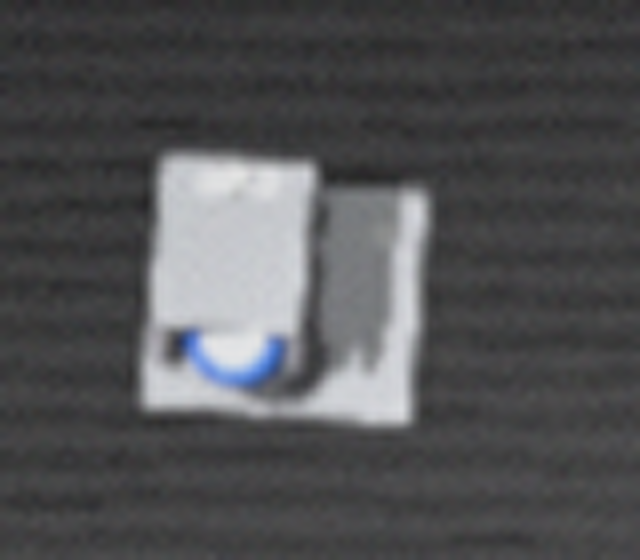

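View pics/c2.png

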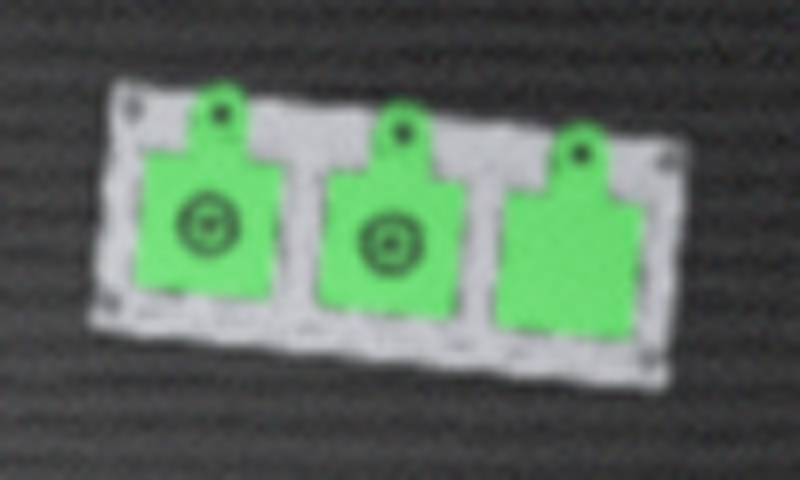

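View pics/c3.png

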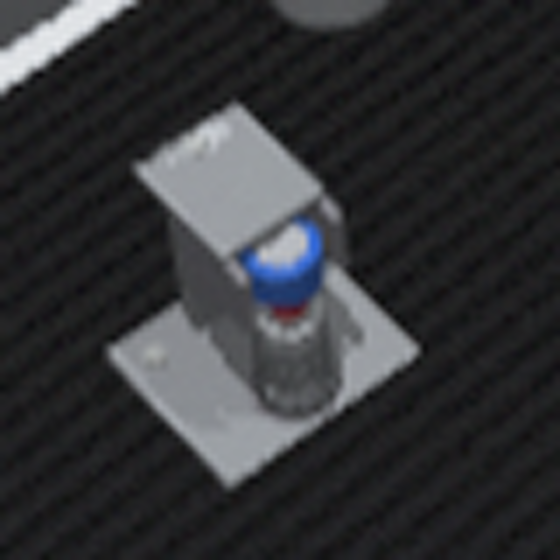

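Run:
```python
from h import *
def c(x,y,ox,oy): return ox+x/8-.5, oy+y/8-.5
# arm top plane z = 106+4(liner)
for n,x,y,h in [('armFL',155,335,110),('armFR',300,335,110),('armBL',165,155,110),('armBR',318,160,110),('knob top near',236,385,98),('baseFL',142,408,8),('baseFR',412,424,8),('baseBR',430,190,8)]:
    print(n,np.round(pz('top0',*c(x,y,180,150),h),1))
for n,x,y,h in [('panTL',500,190,16),('panTR',645,205,16),('panBR',632,340,16),('panBL',492,325,16),('hole',580,153,16),('hole1',402,133,16),('hole0',221,113,16),('plTL',115,82,12),('plTR',690,142,12),('plBR',665,390,12),('plBL',88,325,12)]:
    print(n,np.round(pz('top0',*c(x,y,290,155),h),1))
for u,v in [(362,187),(339,186),(208,181),(211,192),(226,198),(230,210),(300,200)]: print(u,v,np.round(px('top0',u,v),1))
```

```text
armFL [608.  208.6 110. ]
armFR [608.4 164.4 110. ]
armBL [663.  206.6 110. ]
armBR [661.9 159.9 110. ]
knob top near [593.8 185.8  98. ]
baseFL [592.1 233.3   8. ]
baseFR [587.6 142.5   8. ]
baseBR [666.6 137.7   8. ]
panTL [ 655.1 -180.3   16. ]
panTR [ 650.5 -228.5   16. ]
panBR [ 605.4 -224.1   16. ]
panBL [ 610.  -177.7   16. ]
hole [ 667.7 -206.9   16. ]
hole1 [ 673.9 -147.6   16. ]
hole0 [680.  -87.2  16. ]
plTL [690.7 -52.   12. ]
plTR [ 672.3 -244.5   12. ]
plBR [ 589.1 -236.    12. ]
plBL [609.  -43.6  12. ]
362 187 [ 631.9 -206.9   16.1]
339 186 [ 634.  -145.7   16.1]
208 181 [633.3 186.5 111.7]
211 192 [607.6 180.8  99.6]
226 198 [599.5 155.9   9.4]
230 210 [567.6 145.4   3.5]
300 200 [596.4 -42.8   3.8]
```

```bash
python3 -m pendant '[[0.043,-0.044,-0.01,0.037],[0.086,-0.088,-0.02,0.074],[0.129,-0.132,-0.03,0.111],[0.172,-0.176,-0.04,0.148],[0.215,-0.22,-0.05,0.185],[0.258,-0.264,-0.06,0.222],[0.301,-0.308,-0.07,0.259],[0.344,-0.352,-0.08,0.296],[0.387,-0.396,-0.09,0.333],[0.43,-0.44,-0.1,0.37],[0.473,-0.484,-0.11,0.407],[0.516,-0.528,-0.12,0.445]]' 0; python3 -c "
from h import *
st()"
```

```text
time_s: 1.65
ee_pos: [523.5, 88.5, 351.7]
eef_rot: [3.14, -0.079, 0.0]
force: [1.7, -0.7, -0.1]
opening: 85.4
1.65 [523.49  88.47 351.66] [ 1.7 -0.7 -0.1] op 85.36191876566075
[[0.9987, -0.0502, 0.0002], [-0.0502, -0.9987, -0.0001], [0.0002, 0.0001, -1.0]] [ 0.11   0.204  1.706 -0.     1.231  1.731]
```

Run:
```python
from h import *
for u,v in [(285,75),(285,90),(285,110),(200,100),(285,30),(285,57),(269,134)]: print(u,v,np.round(px('top0',u,v),1))
z=load('top0');print(-z['R'].T@z['t']); z=load('side0');print(-z['R'].T@z['t'])
```

```text
285 75 [915.9   1.4  62.5]
285 90 [876.5   1.   62.6]
285 110 [8.238e+02 6.000e-01 6.390e+01]
200 100 [848.  219.7  64.4]
285 30 [1297.5   -2.3 -457.3]
285 57 [1285.5   -5.6 -679.6]
269 134 [758.   40.6  77.2]
[ 525.53480036   11.92251376 1071.74557027]
[  13.05361743  608.12257742 1095.03731577]
```

```bash
python3 -m pendant '[[0.06,0,0,0],[0.12,0,0,0],[0.18,0,0,0],[0.24,0,0,0],[0.3,0,0,0],[0.36,0,0,0],[0.42,0,0,0],[0.48,0,0,0],[0.54,0,0,0],[0.6,0,0,0]]'; python3 -c "
from h import *
st()"
```

```text
time_s: 2.9
ee_pos: [979.9, 55.0, 314.7]
eef_rot: [-3.136, 0.077, -0.075]
force: [0.1, -0.1, -0.6]
opening: 85.1
2.9 [979.92  55.02 314.67] [ 0.1 -0.1 -0.6] op 85.05755118957978
[[0.9976, -0.0492, 0.048], [-0.0494, -0.9988, 0.0029], [0.0478, -0.0052, -0.9988]] [0.025 1.072 0.238 0.002 1.783 1.645]
```

```bash
python3 -m pendant '[[-0.05,0,0,0],[-0.1,0,0,0]]'; python3 -c "
from h import *
st()"
```

```text
time_s: 3.15
ee_pos: [921.7, 58.6, 317.5]
eef_rot: [-3.135, 0.078, -0.086]
force: [1.4, 0.9, 1.4]
opening: 85.8
3.15 [921.66  58.59 317.51] [1.4 0.9 1.4] op 85.82329233068916
[[0.9973, -0.0494, 0.055], [-0.0496, -0.9988, 0.0031], [0.0547, -0.0058, -0.9985]] [3.000e-02 8.700e-01 6.580e-01 1.000e-03 1.558e+00 1.650e+00]
```

```bash
cat > s.sh <<'E'
python3 -c "
from h import *
o,R=st(); print('tilt',np.degrees(np.arctan2(R[0,2],-R[2,2])))"
E
python3 -m pendant '[[0.06,0,0,0],[0.12,0,0,0],[0.18,0,0,0],[0.24,0,0,0]]'; bash s.sh; python3 -m pendant '[[0.06,0,0,0]]'; bash s.sh;  python3 -m pendant '[[0.06,0,0,0]]'; bash s.sh
```

```text
time_s: 3.65
ee_pos: [1013.4, 45.3, 295.8]
eef_rot: [-3.127, 0.077, -0.18]
force: [0.3, -0.1, -0.2]
opening: 85.1
3.65 [1013.38   45.33  295.84] [ 0.3 -0.1 -0.2] op 85.08089095607515
[[0.9922, -0.0487, 0.1151], [-0.0496, -0.9988, 0.0056], [0.1147, -0.0113, -0.9933]] [0.013 1.095 0.235 0.004 1.696 1.634]
tilt 6.609959451450525
time_s: 3.78
ee_pos: [1032.3, 41.2, 289.9]
eef_rot: [-3.12, 0.076, -0.247]
force: [0.0, 0.1, 0.9]
opening: 85.4
3.775 [1032.35   41.16  289.9 ] [0.  0.1 0.9] op 85.40294664115085
[[0.9863, -0.0477, 0.1578], [-0.0495, -0.9987, 0.0074], [0.1573, -0.0151, -0.9874]] [0.008 1.104 0.235 0.006 1.644 1.629]
tilt 9.081914497974086
time_s: 3.9
ee_pos: [1051.0, 36.5, 285.3]
eef_rot: [-3.111, 0.077, -0.315]
force: [0.1, -0.7, -0.2]
opening: 85.6
3.9 [1050.99   36.53  285.3 ] [ 0.1 -0.7 -0.2] op 85.62988272682102
[[0.9785, -0.0473, 0.2005], [-0.0501, -0.9987, 0.0088], [0.1999, -0.0186, -0.9796]] [0.003 1.111 0.235 0.008 1.593 1.624]
tilt 11.56943016276817
```

```bash
python3 -m pendant '[[-0.02,0.02,-0.05,0],[-0.04,0.04,-0.1,0],[-0.06,0.06,-0.155,0],[-0.06,0.08,-0.21,0],[-0.06,0.1,-0.265,0],[-0.06,0.115,-0.32,0],[-0.06,0.13,-0.37,0],[-0.06,0.13,-0.42,0]]'; bash s.sh; python3 -m pendant '[[0.062,0,0,0]]';python3 -m pendant '[[0.062,0,0,0]]'; bash s.sh
```

```text
time_s: 4.9
ee_pos: [860.9, -89.5, 636.4]
eef_rot: [-3.108, 0.079, -0.381]
force: [0.6, -0.8, 0.1]
opening: 85.4
4.9 [860.89 -89.47 636.43] [ 0.6 -0.8  0.1] op 85.37537628817346
[[0.9692, -0.0491, 0.2414], [-0.0514, -0.9987, 0.0033], [0.241, -0.0156, -0.9704]] [-0.156  0.72   0.235  0.044  1.946  1.487]
tilt 13.971700410598327
time_s: 5.03
ee_pos: [888.0, -87.7, 627.0]
eef_rot: [-3.102, 0.078, -0.447]
force: [1.2, 0.1, -1.6]
opening: 85.1
time_s: 5.15
ee_pos: [917.0, -86.8, 611.9]
eef_rot: [-3.095, 0.078, -0.503]
force: [-0.1, 0.2, -1.1]
opening: 85.3
5.15 [917.02 -86.81 611.94] [-0.1  0.2 -1.1] op 85.25389103097686
[[0.9473, -0.0483, 0.3168], [-0.0499, -0.9987, -0.0031], [0.3165, -0.0129, -0.9485]] [-0.144  0.761  0.235  0.044  1.826  1.495]
tilt 18.466654588300624
```

```bash
for i in 1; do python3 -m pendant '[[0.06,0,-0.015,0]]';python3 -m pendant '[[0.06,0,-0.015,0]]';python3 -m pendant '[[0.06,0,-0.015,0]]';python3 -m pendant '[[0.06,0,-0.015,0]]'; done | grep ee_pos; bash s.sh
```

```text
ee_pos: [934.4, -85.9, 613.2]
ee_pos: [949.1, -85.1, 620.8]
ee_pos: [962.8, -84.3, 629.8]
ee_pos: [975.0, -83.6, 640.7]
5.65 [974.98 -83.59 640.73] [ 0.2 -0.  -0.1] op 85.77742288198058
[[0.8776, -0.0505, 0.4767], [-0.0479, -0.9987, -0.0175], [0.477, -0.0075, -0.8789]] [-0.134  0.757  0.235  0.047  1.654  1.505]
tilt 28.475695717699963
```

```bash
{ python3 -m pendant '[[0.06,0,-0.015,0]]';python3 -m pendant '[[0.06,0,-0.015,0]]';python3 -m pendant '[[0.06,0,-0.015,0]]';python3 -m pendant '[[0.06,0,-0.015,0]]';python3 -m pendant '[[0.06,0,-0.015,0]]';python3 -m pendant '[[0.06,0,-0.015,0]]'; }| grep ee_pos; bash s.sh
```

```text
ee_pos: [985.7, -82.9, 653.7]
ee_pos: [995.0, -82.4, 668.4]
ee_pos: [1002.8, -82.1, 684.8]
ee_pos: [1009.1, -81.7, 702.9]
ee_pos: [1013.6, -81.1, 722.4]
ee_pos: [1016.5, -80.4, 743.4]
6.4 [1016.51  -80.42  743.39] [ 0.1 -0.1 -0.1] op 85.23438434834567
[[0.7218, -0.0554, 0.6898], [-0.0412, -0.9985, -0.037], [0.6908, -0.0017, -0.723]] [-0.127  0.7    0.235  0.051  1.445  1.514]
tilt 43.65514761849164
```

```bash
cat >> h.py <<'E'
def to(p):
    o,R=st(); d=R.T@(np.array(p)-o['ee_pos'])/1000; print('tool shift',np.round(d,4), 'len',np.linalg.norm(d))
E
python3 -c "
from h import *
to([481.7,193.6,171])"
```

```text
6.4 [1016.51  -80.42  743.39] [ 0.1 -0.1 -0.1] op 85.23438434834567
[[0.7218, -0.0554, 0.6898], [-0.0412, -0.9985, -0.037], [0.6908, -0.0017, -0.723]] [-0.127  0.7    0.235  0.051  1.445  1.514]
tool shift [-0.7928 -0.243   0.0348] len 0.8298995898487099
```

```bash
python3 -m pendant '[[-0.057,-0.0174,0.0025,0],[-0.114,-0.0348,0.005,0],[-0.171,-0.0522,0.0075,0],[-0.228,-0.0696,0.01,0],[-0.285,-0.087,0.0125,0],[-0.342,-0.1044,0.015,0],[-0.399,-0.1218,0.0175,0],[-0.456,-0.1392,0.02,0],[-0.513,-0.1566,0.0225,0],[-0.57,-0.174,0.025,0],[-0.627,-0.1914,0.0275,0],[-0.684,-0.209,0.03,0]]' && python3 -m pendant '[[-0.055,-0.017,0.0025,0],[-0.109,-0.034,0.005,0],[-0.109,-0.034,0.005,0],[-0.109,-0.034,0.005,0]]' ; bash s.sh; python3 -c "
from h import *
o,R=st();snap('wrist','w1');
o,R=st()"
```

```text
time_s: 7.9
ee_pos: [624.3, 117.4, 326.9]
eef_rot: [2.9, -0.083, 1.15]
force: [0.4, 0.3, 0.9]
opening: 85.2
time_s: 8.4
ee_pos: [559.6, 143.9, 286.9]
eef_rot: [2.952, -0.062, 1.056]
force: [1.2, 0.1, 0.1]
opening: 85.2
8.4 [559.63 143.9  286.93] [1.2 0.1 0.1] op 85.2318168775043
[[0.7725, -0.0393, 0.6338], [-0.0357, -0.9992, -0.0184], [0.634, -0.0084, -0.7733]] [ 0.351  0.107  2.246 -1.056  0.273  2.923]
tilt 39.33871858895043
8.4 [559.63 143.9  286.93] [1.2 0.1 0.1] op 85.2318168775043
[[0.7725, -0.0393, 0.6338], [-0.0357, -0.9992, -0.0184], [0.634, -0.0084, -0.7733]] [ 0.351  0.107  2.246 -1.056  0.273  2.923]
8.45 [559.89 143.72 286.99] [0.8 0.3 0.3] op 85.34118858984216
[[0.7724, -0.0392, 0.634], [-0.0353, -0.9992, -0.0188], [0.6342, -0.0079, -0.7731]] [ 0.35   0.107  2.246 -1.056  0.273  2.923]
```

View pics/w1.png

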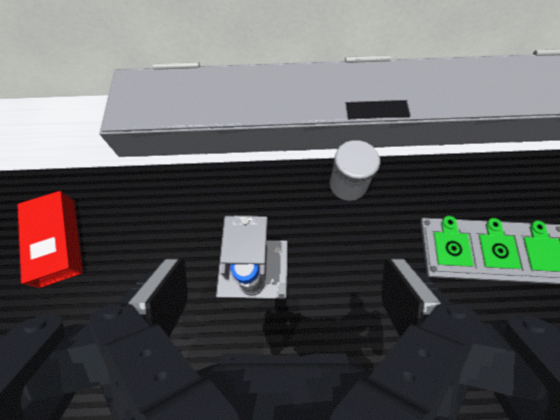

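```bash
cat > kin.py <<'E'
import numpy as np
D=[((250.49,-599.36,230.69),(-1.222,0.481,1.597,0,1.065)),((523.49,88.47,351.66),(0.11,0.204,1.706,0,1.231)),((979.92,55.02,314.67),(0.025,1.072,0.238,0.002,1.783)),((921.66,58.59,317.51),(.03,.87,.658,.001,1.558)),((1013.38,45.33,295.84),(0.013,1.095,0.235,0.004,1.696)),((1050.99,36.53,285.3),(0.003,1.111,0.235,0.008,1.593))]
A=[];b=[]
for p,q in D:
    r=np.hypot(p[0],p[1]);f=q[1]+q[2];s=f+q[4]
    A.append([1,0,np.sin(q[1]),np.sin(f),np.cos(f),np.sin(s)]);b.append(r)
    A.append([0,1,np.cos(q[1]),np.cos(f),-np.sin(f),np.cos(s)]);b.append(p[2])
x,res,rk,sv=np.linalg.lstsq(np.array(A),np.array(b),rcond=None)
print(np.round(x,1),rk,np.round(np.array(A)@x-b,1))
E
python3 kin.py
```

```text
[  2.5 318.6 596.3 443.7  33.2 372. ] 6 [-0.   0.  -0.  -0.   0.  -0.   0.1  0.  -0.1 -0.   0.   0.1]
```

```bash
python3 -c "
from h import *
to([985,-80,700])"
```

```text
8.45 [559.89 143.72 286.99] [0.8 0.3 0.3] op 85.34118858984216
[[0.7724, -0.0392, 0.634], [-0.0353, -0.9992, -0.0188], [0.6342, -0.0079, -0.7731]] [ 0.35   0.107  2.246 -1.056  0.273  2.923]
tool shift [ 0.5982  0.2036 -0.0456] len 0.633514866711259
```

```bash
python3 -m pendant '[[0.05,0.018,-0.004,0],[0.1,0.036,-0.008,0],[0.15,0.054,-0.012,0],[0.2,0.072,-0.016,0],[0.25,0.09,-0.02,0],[0.3,0.108,-0.024,0],[0.35,0.126,-0.028,0],[0.4,0.144,-0.032,0],[0.45,0.162,-0.036,0],[0.5,0.18,-0.04,0],[0.55,0.195,-0.043,0],[0.6,0.204,-0.046,0]]' ; bash s.sh
```

```text
time_s: 9.95
ee_pos: [976.8, -77.8, 692.0]
eef_rot: [2.95, -0.062, 1.056]
force: [1.2, 0.9, -0.2]
opening: 85.6
9.95 [976.85 -77.81 691.99] [ 1.2  0.9 -0.2] op 85.61331388826373
[[0.772, -0.0397, 0.6344], [-0.0349, -0.9992, -0.0201], [0.6347, -0.0067, -0.7728]] [-0.135  0.582  0.542  0.068  1.333  1.485]
tilt 39.383066115096675
```

```bash
{ python3 -m pendant '[[0.06,0,-0.015,-0.006]]';python3 -m pendant '[[0.06,0,-0.015,0]]';python3 -m pendant '[[0.06,0,-0.015,0]]';python3 -m pendant '[[0.06,0,-0.015,0]]'; }| grep ee_pos; bash s.sh
```

```text
ee_pos: [995.3, -78.3, 717.2]
ee_pos: [1004.1, -76.6, 739.4]
ee_pos: [1008.1, -75.0, 757.4]
ee_pos: [1007.5, -72.9, 788.0]
10.45 [1007.45  -72.92  787.96] [-0.4  0.   1.1] op 85.40211679110963
[[0.6771, -0.0383, 0.7349], [-0.0262, -0.9993, -0.0279], [0.7355, -0.0003, -0.6776]] [-0.126  0.663  0.235  0.066  1.419  1.502]
tilt 47.32587028174326
```

```bash
cat > ik.py <<'E'
import numpy as np
from scipy.spatial.transform import Rotation as Ro
a1,d1,L1,L2,e,L3=2.5,318.6,596.3,443.7,33.2,372.
def ik(p,zt):
    w=np.array(p,float)-L3*zt; q1=np.arctan2(w[1],w[0]); r=np.hypot(w[0],w[1])-a1; h=w[2]-d1
    Lf=np.hypot(L2,e); d=np.hypot(r,h); c=(d*d-L1**2-Lf**2)/(2*L1*Lf)
    if abs(c)>1: return None
    ph=np.arccos(c); q2=np.arctan2(r,h)-np.arctan2(Lf*np.sin(ph),L1+Lf*np.cos(ph)); 
    off=np.arctan2(e,L2); q3=ph-off; f=q2+q3
    F=Ro.from_euler('ZY',[q1,f]).as_matrix(); v=F.T@zt
    return np.round([q1,q2,q3,np.arctan2(v[1],v[0]),np.arccos(v[2])],3)
E
python3 - <<'E'
from ik import *
zt=np.array([0.7349,-.0279,-.6776]); zt/=np.linalg.norm(zt)
z0=np.array([.634,-.0188,-.7731]);z0/=np.linalg.norm(z0)
print(ik([559.89,143.72,286.99],z0)," act .35 .107 2.246 -1.056 .273")
print(ik([1007.45,-72.92,787.96],zt))
tgt=np.array([620.5,186.2,27])
for P in [[850,-250,550],[700,-250,350],[600,-250,350],[500,-250,300],[500,-200,250],[500,-100,250],[480,0,250],[480,100,220],list(tgt-200*zt),list(tgt-100*zt),tgt]: print(np.round(P),ik(P,zt))
E
```

```text
[ 0.435  0.108  2.247 -1.094  0.326]  act .35 .107 2.246 -1.056 .273
[-0.085  0.664  0.231  0.035  1.421]
[ 850 -250  550] [-0.394  0.315  1.37   0.407  0.705]
[ 700 -250  350] [-0.512  0.258  1.957  1.154  0.376]
[ 600 -250  350] [-0.633  0.136  2.123  1.25   0.449]
[ 500 -250  300] [-0.813  0.109  2.327  1.494  0.543]
[ 500 -200  250] [-0.697  0.178  2.454  1.945  0.505]
[ 500 -100  250] [-0.377  0.111  2.552  2.464  0.4  ]
[480   0 250] [ 0.05   0.06   2.618 -2.96   0.367]
[480 100 220] [ 0.491  0.202  2.61  -2.371  0.562]
[474. 192. 163.] [ 0.79   0.438  2.564 -2.204  0.737]
[547. 189.  95.] [ 0.63   0.657  2.473 -2.467  0.817]
[620. 186.  27.] [ 0.515  0.828  2.335 -2.599  0.845]
```

```bash
python3 - <<'E'
from ik import *
R=np.array([[0.6771, -0.0383, 0.7349], [-0.0262, -0.9993, -0.0279], [0.7355, -0.0003, -0.6776]])
zt=R[:,2]/np.linalg.norm(R[:,2]); R[:,2]=zt
tgt=np.array([620.5,186.2,27])
def q6(P):
    q=ik(P,zt); T=Ro.from_euler('ZYZY',[q[0],q[1]+q[2],q[3],q[4]]).as_matrix(); v=T.T@R[:,0]; return np.arctan2(v[1],v[0])
c=1.502-q6([1007.45,-72.92,787.96])
for P in [[1007.45,-72.92,787.96],[850,-250,550],[700,-250,400],[600,-200,330],[560,-100,270],[560,0,250],[540,100,220],list(tgt-150*zt),list(tgt-100*zt),tgt]: 
    a=q6(P)+c; print(np.round(P),ik(P,zt),round((a+np.pi)%(2*np.pi)-np.pi,3))
E
python3 -c "
from h import *
to([700,-250,400])"
```

```text
10.45 [1007.45  -72.92  787.96] [-0.4  0.   1.1] op 85.40211679110963
[[0.6771, -0.0383, 0.7349], [-0.0262, -0.9993, -0.0279], [0.7355, -0.0003, -0.6776]] [-0.126  0.663  0.235  0.066  1.419  1.502]
tool shift [-0.4889  0.1888  0.0419] len 0.5257326085763514Traceback (most recent call last):
  File "<stdin>", line 7, in <module>
  File "<stdin>", line 6, in q6
  File "scipy/spatial/transform/_rotation.pyx", line 1413, in scipy.spatial.transform._rotation.Rotation.from_euler
ValueError: Expected axis specification to be a non-empty string of upto 3 characters, got ZYZY
```

Run:
```python
from ik import *
R=np.array([[0.6771, -0.0383, 0.7349], [-0.0262, -0.9993, -0.0279], [0.7355, -0.0003, -0.6776]])
zt=R[:,2]/np.linalg.norm(R[:,2]); R[:,2]=zt
tgt=np.array([620.5,186.2,27])
def q6(P):
    q=ik(P,zt); T=(Ro.from_euler('ZY',[q[0],q[1]+q[2]])*Ro.from_euler('ZY',[q[3],q[4]])).as_matrix(); v=T.T@R[:,0]; return np.arctan2(v[1],v[0])
c=1.502-q6([1007.45,-72.92,787.96])
for P in [[1007.45,-72.92,787.96],[850,-250,550],[700,-250,400],[600,-200,330],[560,-100,270],[560,0,250],[540,100,220],list(tgt-150*zt),list(tgt-100*zt),tgt]: 
    a=q6(P)+c; print(np.round(P),ik(P,zt),round((a+np.pi)%(2*np.pi)-np.pi,3))
```

```text
[1007.  -73.  788.] [-0.085  0.664  0.231  0.035  1.421] 1.502
[ 850 -250  550] [-0.394  0.315  1.37   0.407  0.705] 0.975
[ 700 -250  400] [-0.512  0.201  1.894  0.913  0.438] 0.34
[ 600 -200  330] [-0.526  0.126  2.2    1.431  0.356] -0.228
[ 560 -100  270] [-0.303  0.133  2.42   2.41   0.292] -1.074
[560   0 250] [ 0.036  0.167  2.471 -2.97   0.325] -1.715
[540 100 220] [ 0.393  0.254  2.502 -2.442  0.497] -1.938
[510. 190. 129.] [ 0.703  0.554  2.526 -2.36   0.782] -1.661
[547. 189.  95.] [ 0.63   0.657  2.473 -2.467  0.817] -1.612
[620. 186.  27.] [ 0.515  0.828  2.335 -2.599  0.845] -1.587
```

```bash
python3 -m pendant '[[-0.05,0.019,0.004,0],[-0.1,0.039,0.009,0],[-0.15,0.058,0.013,0],[-0.2,0.077,0.017,0],[-0.25,0.097,0.021,0],[-0.3,0.116,0.026,0],[-0.35,0.135,0.03,0],[-0.4,0.154,0.034,0],[-0.45,0.174,0.039,0],[-0.489,0.189,0.042,0]]' ; python3 -c "
from h import *
to([600,-200,330]);to([560,-100,270]);to([560,0,250])"
```

```text
time_s: 11.7
ee_pos: [697.1, -251.9, 401.0]
eef_rot: [2.859, -0.055, 1.252]
force: [0.7, 1.5, 0.3]
opening: 85.6
11.7 [ 697.06 -251.9   401.  ] [0.7 1.5 0.3] op 85.59251510118935
[[0.6775, -0.0405, 0.7344], [-0.0246, -0.9992, -0.0323], [0.7351, 0.0038, -0.6779]] [-0.577  0.197  1.896  0.941  0.48   0.302]
tool shift [-0.1192 -0.0482 -0.0248] len 0.13097877009978492
11.7 [ 697.06 -251.9   401.  ] [0.7 1.5 0.3] op 85.59251510118935
[[0.6775, -0.0405, 0.7344], [-0.0246, -0.9992, -0.0323], [0.7351, 0.0038, -0.6779]] [-0.577  0.197  1.896  0.941  0.48   0.302]
tool shift [-0.1929 -0.1467 -0.0168] len 0.24294135435213104
11.7 [ 697.06 -251.9   401.  ] [0.7 1.5 0.3] op 85.59251510118935
[[0.6775, -0.0405, 0.7344], [-0.0246, -0.9992, -0.0323], [0.7351, 0.0038, -0.6779]] [-0.577  0.197  1.896  0.941  0.48   0.302]
tool shift [-0.2101 -0.2467 -0.0064] len 0.3241000208258293
```

```bash
python3 -m pendant '[[-0.04,-0.016,-0.008,0],[-0.08,-0.032,-0.016,0],[-0.119,-0.048,-0.024,0],[-0.138,-0.073,-0.022,0],[-0.156,-0.098,-0.02,0],[-0.175,-0.122,-0.018,0],[-0.193,-0.147,-0.017,0],[-0.198,-0.172,-0.014,0],[-0.202,-0.197,-0.011,0],[-0.206,-0.222,-0.008,0],[-0.21,-0.247,-0.006,0],[-0.21,-0.247,-0.006,0]]' ; python3 -c "
from h import *
to([540,100,220]);to([510.3,190.3,128.6])"
```

```text
time_s: 13.2
ee_pos: [561.2, 4.0, 251.3]
eef_rot: [2.865, -0.052, 1.253]
force: [0.6, 0.3, 1.2]
opening: 85.7
13.2 [561.16   4.   251.3 ] [0.6 0.3 1.2] op 85.73264866019171
[[0.6785, -0.0361, 0.7337], [-0.0251, -0.9993, -0.026], [0.7342, -0.0008, -0.679]] [-0.058  0.162  2.464  3.088  0.309 -1.534]
tool shift [-0.0397 -0.0951  0.0032] len 0.10316384945295175
13.2 [561.16   4.   251.3 ] [0.6 0.3 1.2] op 85.73264866019171
[[0.6785, -0.0361, 0.7337], [-0.0251, -0.9993, -0.026], [0.7342, -0.0008, -0.679]] [-0.058  0.162  2.464  3.088  0.309 -1.534]
tool shift [-0.1293 -0.1842  0.0412] len 0.2287986196991607
```

```bash
python3 -m pendant '[[-0.02,-0.047,0.001,0],[-0.04,-0.095,0.003,0],[-0.07,-0.125,0.015,0],[-0.1,-0.155,0.03,0],[-0.129,-0.184,0.041,0],[-0.129,-0.184,0.041,0],[-0.129,-0.184,0.041,0]]' ; bash s.sh; python3 -c "
from h import *
snap('wrist','w2')"
```

```text
time_s: 14.08
ee_pos: [510.0, 189.3, 127.8]
eef_rot: [2.868, -0.055, 1.251]
force: [-0.4, -0.0, 0.6]
opening: 85.0
14.075 [510.   189.3  127.79] [-0.4 -0.   0.6] op 85.02075106463768
[[0.6799, -0.0371, 0.7323], [-0.0272, -0.9993, -0.0254], [0.7328, -0.0027, -0.6805]] [ 0.598  0.55   2.526  3.813  0.77  -1.623]
tilt 47.101376841175885
```

View pics/w2.png

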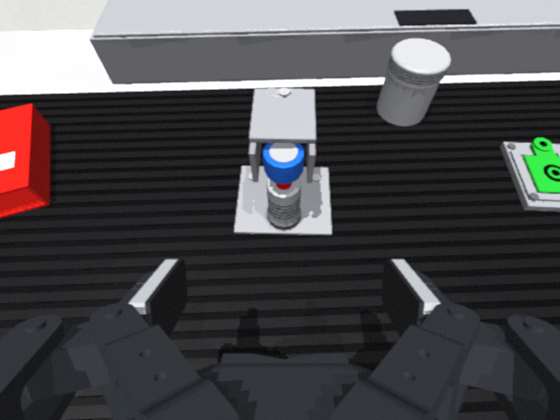

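Run:
```python
from h import *
crop('w2',220,80,350,245,4,'c4')
for u,v in [(284,200),(284,210),(284,218),(284,155),(272,155),(296,155)]: print(u,v,np.round(px('w2',u,v),1))
for u,v,h in [(250,90,110),(316,90,110),(250,137,110),(316,139,110),(236,232,8),(332,232,8)]: print(u,v,np.round(pz('w2',u,v,h),1))
```

```text
284 200 [593.4 187.5  55.6]
284 210 [592.7 187.6  41.4]
284 218 [592.8 187.6  27.9]
284 155 [603.2 187.1  98.3]
272 155 [603.6 195.5  98.2]
296 155 [602.9 178.6  98.3]
250 90 [658.5 210.8 110. ]
316 90 [656.5 160.8 110. ]
250 137 [609.9 210.  110. ]
316 139 [606.4 165.2 110. ]
236 232 [591.2 231.6   8. ]
332 232 [587.8 143.9   8. ]
```

View pics/c4.png

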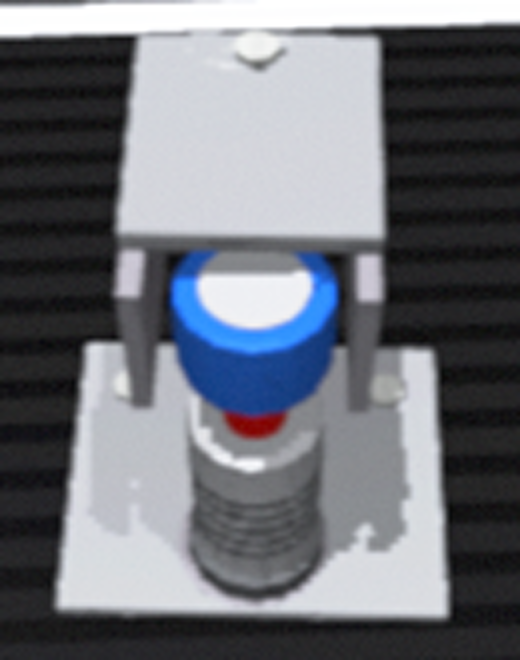

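```bash
python3 -c "
from h import *
to([619.2,186.9,27.1])"; python3 -m pendant '[[0,0,0.03,0],[0,0,0.06,0],[0,0,0.085,0],[0,0,0.1,0],[0,0,0.1,0]]';  python3 -c "
from h import *
to([619.2,186.9,27.1]); snap('wrist','w3')"
```

```text
14.125 [510.07 188.74 128.18] [-0.  -0.1  0.1] op 85.3296335845841
[[0.6795, -0.0382, 0.7327], [-0.0281, -0.9993, -0.0261], [0.7331, -0.0028, -0.6801]] [ 0.598  0.549  2.527  3.814  0.77  -1.623]
tool shift [ 1.000e-04 -2.000e-03  1.487e-01] len 0.14876062148846628
time_s: 14.75
ee_pos: [582.9, 185.2, 59.1]
eef_rot: [2.866, -0.057, 1.249]
force: [0.2, -0.3, -0.2]
opening: 85.6
14.75 [582.9  185.17  59.12] [ 0.2 -0.3 -0.2] op 85.59429139558843
[[0.6804, -0.0394, 0.7318], [-0.0276, -0.9992, -0.0281], [0.7323, -0.0011, -0.6809]] [ 0.479  0.745  2.41   3.653  0.833 -1.56 ]
tool shift [ 0.0012 -0.0031  0.0483] len 0.048435345144972754
```

View pics/w3.png

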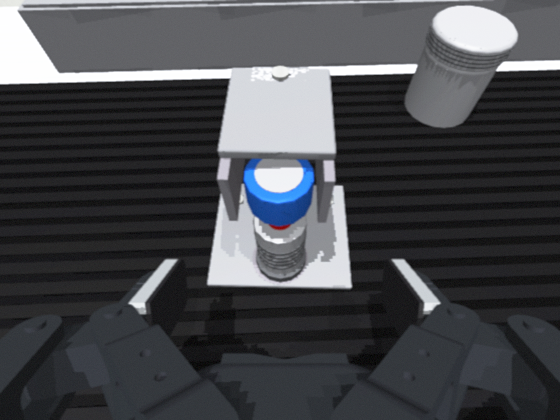

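```bash
python3 -m pendant '[[0,-0.0015,0.016,0],[0.001,-0.003,0.032,0],[0.001,-0.003,0.044,0],[0.001,-0.003,0.048,0],[0.001,-0.003,0.048,0]]';  python3 -c "
from h import *
to([619.2,186.9,27.1]); snap('wrist','w4')"
```

```text
time_s: 15.42
ee_pos: [617.7, 187.5, 26.2]
eef_rot: [2.867, -0.054, 1.247]
force: [-0.8, -0.3, -0.5]
opening: 85.5
15.425 [617.74 187.46  26.2 ] [-0.8 -0.3 -0.5] op 85.48976298021182
[[0.6815, -0.0378, 0.7308], [-0.0258, -0.9993, -0.0276], [0.7314, 0.0, -0.682]] [ 0.443  0.822  2.336  3.615  0.835 -1.561]
tool shift [0.0017 0.0005 0.0005] len 0.0018055217298695123
```

View pics/w4.png

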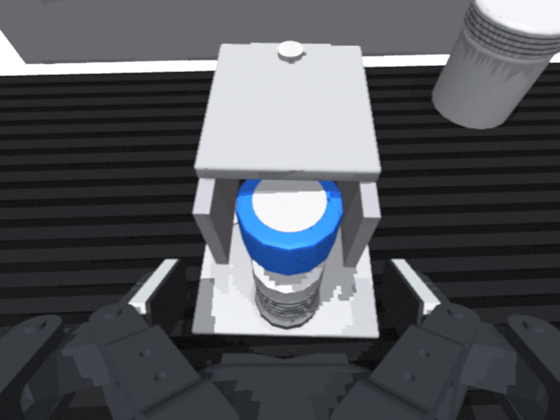

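```bash
python3 -m pendant '[[0,0,0,0],[0,0,0,0],[0,0,0,0],[0,0,0,0],[0,0,0,0],[0,0,0,0]]' 255 50;  python3 -c "
from h import *
st(); snap('wrist','w5')"
```

```text
time_s: 16.23
ee_pos: [617.9, 187.7, 26.9]
eef_rot: [2.867, -0.054, 1.248]
force: [-2.6, 0.2, 5.0]
opening: 26.3
16.225 [617.86 187.69  26.85] [-2.6  0.2  5. ] op 26.348273263119502
[[0.6808, -0.0375, 0.7315], [-0.0258, -0.9993, -0.0272], [0.732, -0.0004, -0.6813]] [ 0.443  0.821  2.336  3.615  0.835 -1.561]
```

View pics/w5.png

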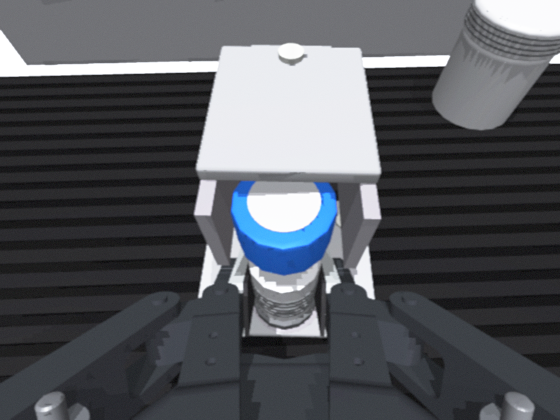

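```bash
python3 -m pendant '[[0.0018,0,-0.0017,0],[0.0018,0,-0.0017,0],[-0.0118,-0.0002,-0.0163,0],[-0.0254,-0.0005,-0.031,0],[-0.039,-0.0008,-0.0457,0],[-0.0526,-0.001,-0.0603,0],[-0.0526,-0.001,-0.0603,0]]';  python3 -c "
from h import *
st(); snap('wrist','w6');snap('side','s6')
crop('s6',150,180,350,330,4,'c6')"
```

```text
time_s: 17.15
ee_pos: [535.9, 191.9, 28.6]
eef_rot: [2.868, -0.051, 1.244]
force: [0.1, 0.2, -2.6]
opening: 26.8
17.15 [535.89 191.91  28.65] [ 0.1  0.2 -2.6] op 26.81432107982109
[[0.6827, -0.0359, 0.7298], [-0.0238, -0.9994, -0.0269], [0.7303, 0.001, -0.6831]] [ 0.561  0.846  2.484  3.659  0.979 -1.445]
```

View pics/w6.png

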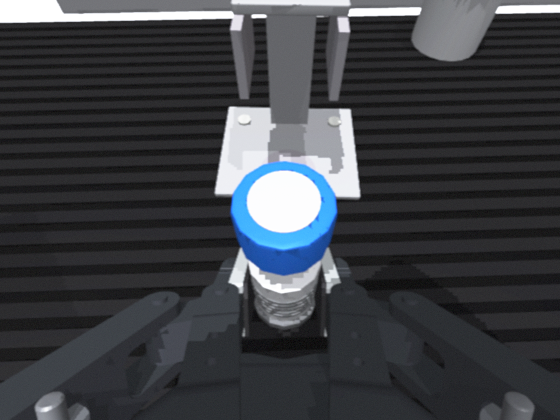

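View pics/c6.png

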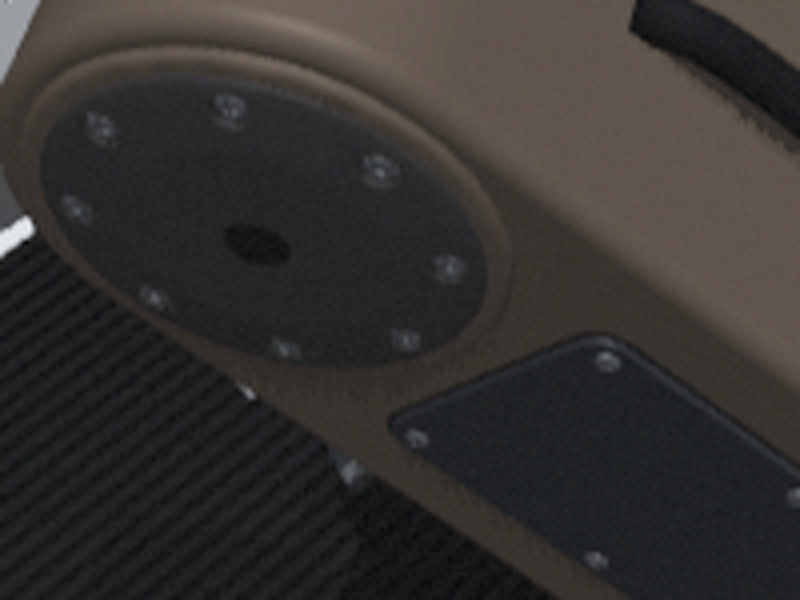

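```bash
python3 -m pendant '[[-0.0015,0,0.0014,0],[-0.003,0,0.0027,0],[-0.0036,0,0.0034,0],[-0.0036,0,0.0034,0]]'; python3 -m pendant '[[-0.0007,0,0.0007,0],[-0.0007,0,0.0007,0]]'
```

```text
time_s: 17.75
ee_pos: [538.1, 191.5, 24.2]
eef_rot: [2.867, -0.054, 1.247]
force: [0.6, -0.7, -1.8]
opening: 26.2
time_s: 18.0
ee_pos: [538.1, 191.7, 23.2]
eef_rot: [2.867, -0.054, 1.247]
force: [-0.5, -0.1, -3.1]
opening: 26.4
```

```bash
python3 -m pendant '[[-0.0007,0,0.0007,0],[-0.0007,0,0.0007,0]]'; python3 -c "
from h import *
st()
snap('wrist','w7')"
```

```text
time_s: 18.25
ee_pos: [538.2, 191.6, 22.9]
eef_rot: [2.866, -0.054, 1.249]
force: [-3.6, -0.4, 7.8]
opening: 26.8
18.25 [538.22 191.64  22.85] [-3.6 -0.4  7.8] op 26.778231142040884
[[0.6802, -0.0376, 0.7321], [-0.0259, -0.9993, -0.0272], [0.7326, -0.0005, -0.6807]] [ 0.558  0.865  2.48   3.653  0.995 -1.435]
```

View pics/w7.png

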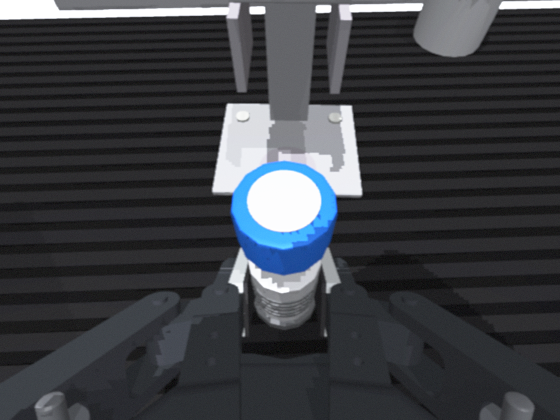

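```bash
python3 -m pendant '[[0,0,0,0],[0,0,0,0],[0,0,0,0],[0,0,0,0],[0,0,0,0]]' 0; python3 -m pendant '[[0.012,0,-0.011,0],[0.024,0,-0.022,0],[0.034,0,-0.031,0],[0.034,0,-0.031,0]]'; python3 -c "
from h import *
st()
snap('wrist','w8')"
```

```text
time_s: 18.92
ee_pos: [538.1, 191.7, 22.3]
eef_rot: [2.867, -0.054, 1.247]
force: [0.1, 0.6, -0.5]
opening: 85.4
time_s: 19.42
ee_pos: [538.9, 191.8, 69.3]
eef_rot: [2.867, -0.055, 1.25]
force: [-0.6, -0.3, -0.4]
opening: 85.3
19.425 [538.93 191.84  69.25] [-0.6 -0.3 -0.4] op 85.31980916593321
[[0.68, -0.0377, 0.7322], [-0.0266, -0.9993, -0.0267], [0.7327, -0.0013, -0.6805]] [ 0.557  0.727  2.484  3.701  0.881 -1.518]
```

View pics/w8.png

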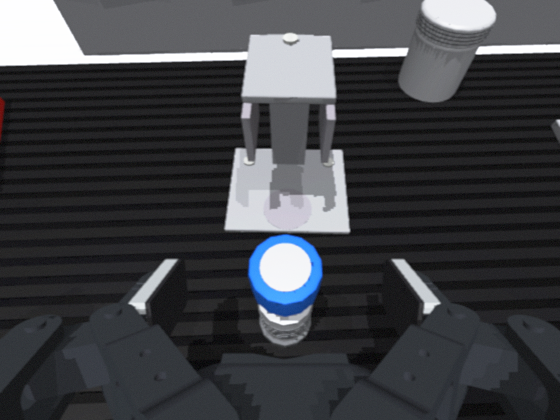

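Run:
```python
from h import *
crop('w8',235,225,335,350,5,'c8')
p,d=load('w8')['p'].astype(int),load('w8')['d']
m=(p[:,:,2]>p[:,:,0]+60)&(p[:,:,2]>120); ys,xs=np.where(m); print(xs.min(),xs.max(),ys.min(),ys.max())
for u,v in [(285,268),(285,262),(275,268),(295,268)]: print(np.round(px('w8',u,v),1))
print(pz('w8',286,268,94))
w=(p.min(2)>180); w[:240]=0;w[300:]=0;w[:,:255]=0;w[:,318:]=0; ys,xs=np.where(w); print(xs.min(),xs.max(),ys.min(),ys.max(),xs.mean(),ys.mean())
P=np.array([px('w8',x,y,r=0) for x,y in zip(xs,ys)]); print(P.min(0),P.max(0),np.median(P,0))
# all top-face points
Q=[]
for y in range(236,300):
  for x in range(245,325):
    if d[y,x]>0:
      q=px('w8',x,y,r=0)
      if q[2]>91.5: Q.append(q)
Q=np.array(Q); print(Q[:,:2].min(0),Q[:,:2].max(0),np.median(Q[:,2]),cv2.minEnclosingCircle(Q[:,:2].astype(np.float32)))
```

```text
248 322 234 316
[526.7 193.   94.8]
[529.2 192.9  94.8]
[526.8 196.9  94.9]
[526.7 189.1  94.4]
[526.99763801 192.59126745  94.        ]
260 310 243 290 284.9419689119171 266.88963730569947
[nan nan nan] [nan nan nan] [nan nan nan]
[514.28243735 178.28672239] [542.08284811 207.39490327] 94.39160664294545 ((527.5430297851562, 192.88075256347656), 14.840431213378906)
  return _methods._mean(a, axis=axis, dtype=dtype,
  ret = ret.dtype.type(ret / rcount)
```

View pics/c8.png

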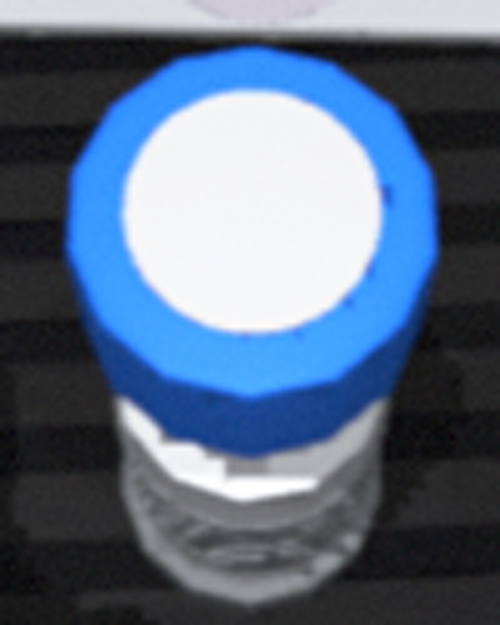

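```bash
python3 -c "
from h import *
to([537.8,192.5,76.5])"
```

```text
19.475 [538.78 191.78  68.66] [ 0.2  0.4 -0.3] op 85.59242935604907
[[0.6804, -0.0377, 0.7318], [-0.0263, -0.9993, -0.0269], [0.7323, -0.001, -0.681]] [ 0.557  0.729  2.484  3.701  0.882 -1.518]
tool shift [ 0.0051 -0.0007 -0.0061] len 0.007938670996389497
```

```bash
python3 -m pendant '[[0.005,-0.0007,-0.006,0],[0.005,-0.0007,-0.006,0],[0.005,-0.0007,-0.006,0]]'; python3 -m pendant '[[0,0,0,0],[0,0,0,0],[0,0,0,0],[0,0,0,0],[0,0,0,0],[0,0,0,0]]' 255 60; python3 -c "
from h import *
st()
snap('wrist','w9')"
```

```text
time_s: 19.85
ee_pos: [537.6, 192.4, 75.9]
eef_rot: [2.867, -0.054, 1.247]
force: [-0.2, -0.0, 0.8]
opening: 85.2
time_s: 20.6
ee_pos: [537.6, 192.3, 76.1]
eef_rot: [2.867, -0.054, 1.248]
force: [-0.7, -0.9, 2.8]
opening: 28.3
20.6 [537.64 192.34  76.11] [-0.7 -0.9  2.8] op 28.253451676127753
[[0.681, -0.0376, 0.7313], [-0.0259, -0.9993, -0.0273], [0.7318, -0.0003, -0.6815]] [ 0.56   0.706  2.485  3.715  0.862 -1.534]
```

View pics/w9.png

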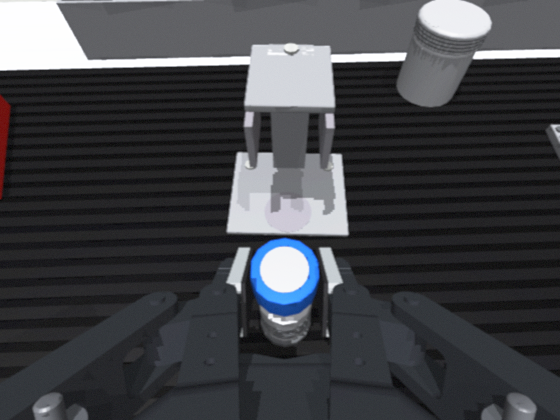

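```bash
python3 - <<'E'
from ik import *
zt=np.array([0.7313,-.0273,-.6815]); zt/=np.linalg.norm(zt)
for P in [[537.6,192.3,76],[537.6,192.3,140],[575,100,160],[600,0,160],[620,-100,160],[640,-203,150],[640,-203,90]]: print(P,ik(P,zt))
E
python3 -m pendant '[[0.015,0,-0.014,0],[0.029,0,-0.027,0],[0.048,0,-0.044,0],[0.048,0,-0.044,0]]'; python3 -c "
from h import *
to([575,100,155]);to([600,0,160]); snap('wrist','w10')"
```

```text
[537.6, 192.3, 76] [ 0.651  0.71   2.486 -2.483  0.864]
[537.6, 192.3, 140] [ 0.651  0.517  2.467 -2.341  0.705]
[575, 100, 160] [ 0.349  0.454  2.481 -2.657  0.633]
[600, 0, 160] [ 0.031  0.456  2.469 -3.054  0.605]
[620, -100, 160] [-0.253  0.471  2.401  2.843  0.56 ]
[640, -203, 150] [-0.483  0.527  2.283  2.478  0.537]
[640, -203, 90] [-0.483  0.669  2.301  2.608  0.669]
time_s: 21.15
ee_pos: [538.6, 192.7, 142.7]
eef_rot: [2.867, -0.055, 1.251]
force: [-0.2, 0.6, -3.2]
opening: 28.3
21.15 [538.58 192.72 142.72] [-0.2  0.6 -3.2] op 28.262523319860772
[[0.6795, -0.0376, 0.7327], [-0.0272, -0.9993, -0.0261], [0.7331, -0.0022, -0.6801]] [ 0.559  0.507  2.464  3.846  0.687 -1.718]
tool shift [0.0363 0.0913 0.0208] len 0.10037106896559535
21.15 [538.58 192.72 142.72] [-0.2  0.6 -3.2] op 28.262523319860772
[[0.6795, -0.0376, 0.7327], [-0.0272, -0.9993, -0.0261], [0.7331, -0.0022, -0.6801]] [ 0.559  0.507  2.464  3.846  0.687 -1.718]
tool shift [0.0596 0.1902 0.0383] len 0.20300822830416385
```

View pics/w10.png

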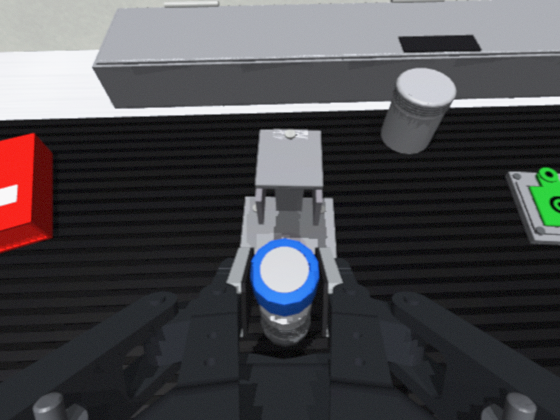

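```bash
python3 -m pendant '[[0.004,0.02,0.001,0],[0.008,0.06,0.003,0],[0.012,0.1,0.004,0],[0.016,0.14,0.005,0],[0.02,0.18,0.007,0],[0.024,0.22,0.008,0],[0.028,0.26,0.01,0],[0.032,0.3,0.011,0],[0.035,0.34,0.013,0],[0.0375,0.37,0.014,0],[0.0375,0.39,0.014,0],[0.0375,0.39,0.014,0]]'; python3 -c "
from h import *
st(); snap('wrist','w11'); snap('side','s11')"
```

```text
time_s: 22.7
ee_pos: [558.8, -199.7, 157.6]
eef_rot: [2.869, -0.058, 1.246]
force: [-0.3, 0.1, -3.0]
opening: 27.9
22.7 [ 558.83 -199.67  157.62] [-0.3  0.1 -3. ] op 27.88924730417793
[[0.682, -0.0395, 0.7303], [-0.0288, -0.9992, -0.0271], [0.7308, -0.0025, -0.6826]] [-0.671  0.466  2.434  2.326  0.637 -1.326]
```

View pics/w11.png

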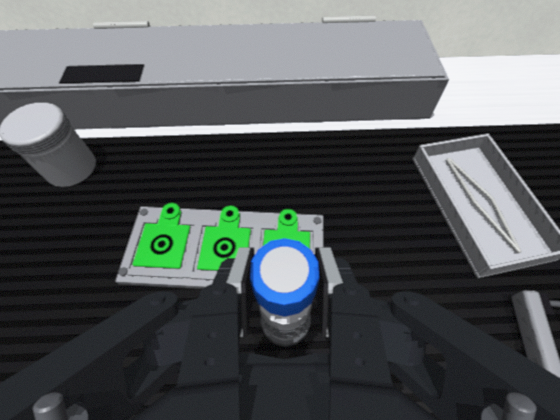

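View pics/s11.png

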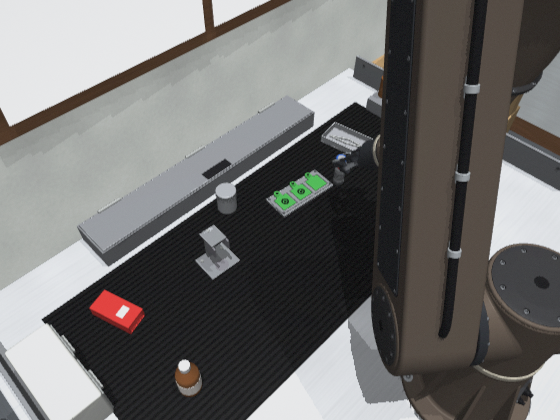

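Run:
```python
from h import *
def c(x,y): return 290+x/8-.5, 155+y/8-.5
for n,x,y in [('ringA',210,223),('ringB',391,243),('blank',569,263),('hA',221,113),('hB',402,133),('hC',580,153)]:
    print(n,np.round(pz('top0',*c(x,y),16),1))
crop('w11',110,190,335,295,3.5,'c11')
```

```text
ringA [643.1 -83.8  16. ]
ringB [ 637. -144.   16.]
blank [ 630.9 -203.2   16. ]
hA [680.  -87.2  16. ]
hB [ 673.9 -147.6   16. ]
hC [ 667.7 -206.9   16. ]
```

View pics/c11.png

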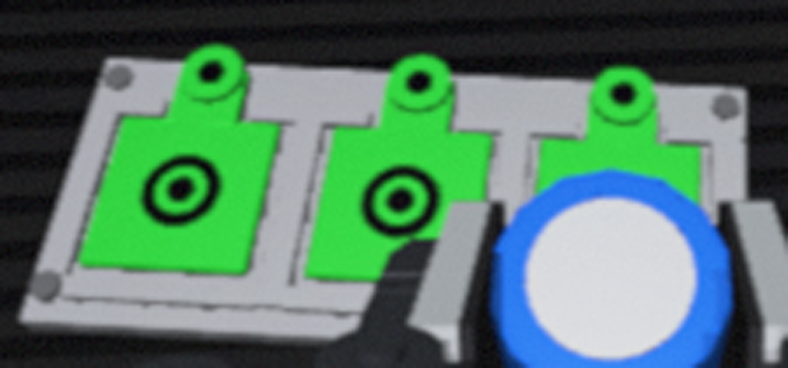

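Run:
```python
from h import *
def c(x,y): return 110+x/3.5-.36, 190+y/3.5-.36
for n,x,y,h in [('ringA',181,189,16),('ringB',401,201,16),('cL',541,139,16),('cR',701,146,16),('Bl',322,127,16),('Br',493,134,16),('Al',122,117,16),('Ar',280,123,16),('hA',212,73,18),('hB',419,82,18),('hC',624,94,18),('Kc',611,278,94+157.6-76.1)]:
    print(n,np.round(pz('w11',*c(x,y),h),1))
```

```text
ringA [641.3 -82.6  16. ]
ringB [ 635.2 -143.7   16. ]
cL [ 652.9 -182.3   16. ]
cR [ 648.8 -227.5   16. ]
Bl [ 659.3 -119.8   16. ]
Br [ 655.1 -168.7   16. ]
Al [664.9 -62.   16. ]
Ar [ 661.1 -107.7   16. ]
hA [677.5 -86.6  18. ]
hB [ 672.  -147.1   18. ]
hC [ 665.5 -206.5   18. ]
Kc [ 549.2 -198.3  175.5]
```

```bash
python3 -c "
from h import *
to([639.3,-203.4,130]);to([639.3,-203.4,96])"
```

```text
22.8 [ 558.64 -197.93  157.75] [ 0.1  0.5 -3. ] op 28.336852059475774
[[0.6823, -0.0378, 0.7301], [-0.0275, -0.9993, -0.026], [0.7305, -0.0024, -0.6829]] [-0.668  0.465  2.435  2.328  0.637 -1.328]
tool shift [0.0349 0.0025 0.078 ] len 0.08547124612815334
22.8 [ 558.64 -197.93  157.75] [ 0.1  0.5 -3. ] op 28.336852059475774
[[0.6823, -0.0378, 0.7301], [-0.0275, -0.9993, -0.026], [0.7305, -0.0024, -0.6829]] [-0.668  0.465  2.435  2.328  0.637 -1.328]
tool shift [0.0101 0.0026 0.1012] len 0.10172657188610505
```

```bash
python3 -m pendant '[[0.012,0.001,0.026,0],[0.024,0.002,0.052,0],[0.035,0.0025,0.078,0],[0.026,0.0025,0.086,0],[0.018,0.0026,0.094,0],[0.01,0.0026,0.101,0],[0.01,0.0026,0.101,0],[0.01,0.0026,0.101,0]]'; python3 -c "
from h import *
to([639.3,-203.4,96]); snap('wrist','w12'); snap('side','s12');snap('top','t12')
crop('s12',260,100,420,230,5,'c12');crop('t12',290,130,420,220,6,'d12')"
```

```text
time_s: 23.8
ee_pos: [639.6, -204.5, 97.5]
eef_rot: [2.867, -0.055, 1.247]
force: [-0.2, 0.2, -3.4]
opening: 28.0
23.8 [ 639.63 -204.52   97.51] [-0.2  0.2 -3.4] op 28.04981439515793
[[0.6811, -0.038, 0.7312], [-0.0262, -0.9993, -0.0275], [0.7317, -0.0004, -0.6816]] [-0.559  0.648  2.298  2.502  0.657 -1.411]
tool shift [-0.0014 -0.0011  0.0008] len 0.0019069494497182921
```

View pics/w12.png

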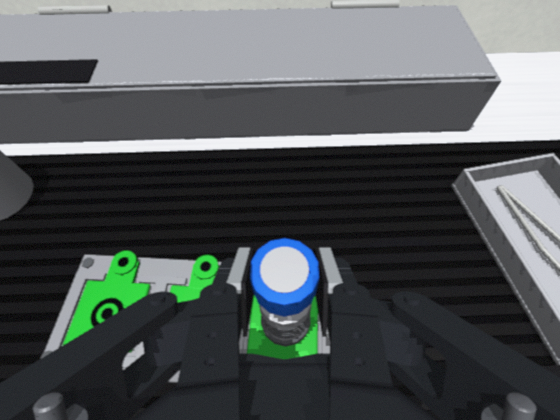

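View pics/c12.png

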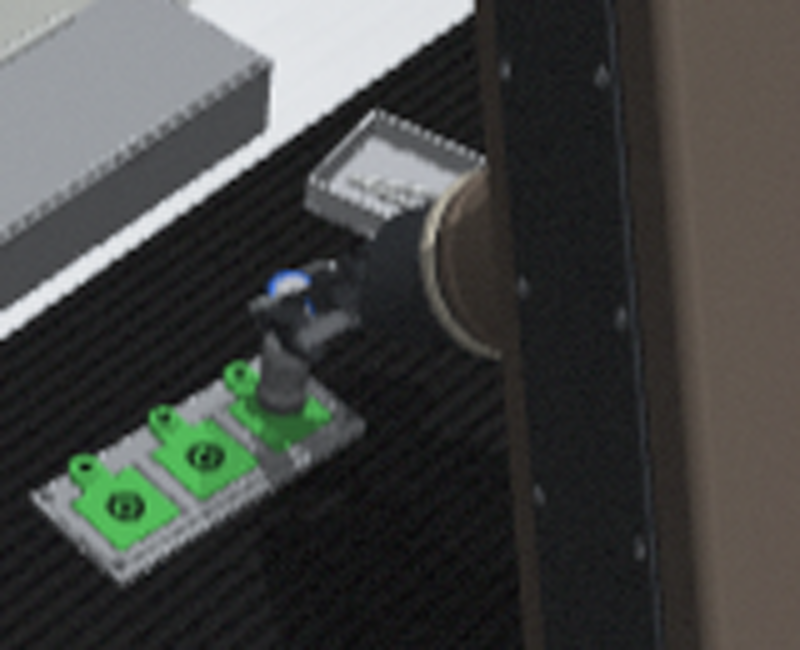

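View pics/d12.png

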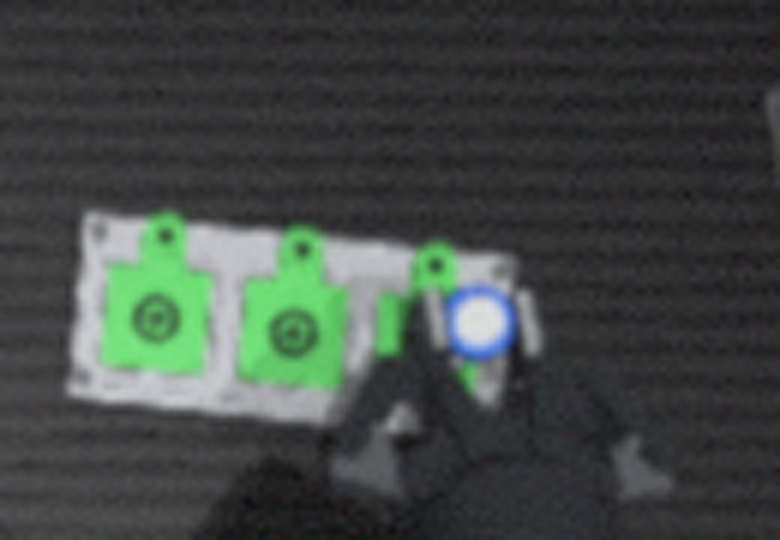

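Run:
```python
from h import *
print(np.round(pz('top0',290+569/8-.5,155+263/8-.5,16),1))
print('knob',np.round(pz('t12',290+481/6-.42,130+322/6-.42,115.8),1))
print('depth',np.round(px('t12',370,183),1))
# hole/rings in t12
for n,x,y in [('ringA',157,317),('ringB',293,333),('hA',166,235),('hB',302,249),('hC',435,264)]: print(n,np.round(pz('t12',290+x/6-.42,130+y/6-.42,16),1))
# wrist side: foot visible in w12
crop('w12',235,225,335,365,4.5,'e12')
st()
```

```text
[ 630.9 -203.2   16. ]
knob [ 631.1 -204.9  115.8]
depth [ 631.6 -205.1  117.3]
ringA [643.  -83.8  16. ]
ringB [ 636.5 -144.1   16. ]
hA [679.7 -87.6  16. ]
hB [ 674. -148.   16.]
hC [ 667.9 -207.1   16. ]
23.95 [ 639.95 -204.6    97.96] [ 0.2 -0.5 -2.6] op 28.09338630312518
[[0.6806, -0.0378, 0.7317], [-0.0257, -0.9993, -0.0277], [0.7322, 0.0, -0.6811]] [-0.559  0.648  2.297  2.502  0.657 -1.411]
```

View pics/e12.png

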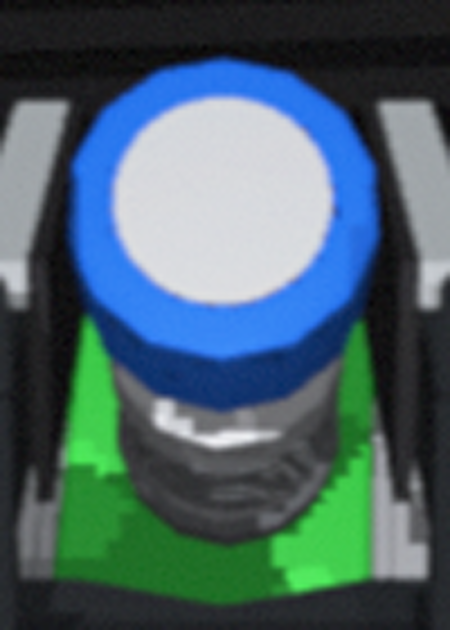

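```bash
python3 -m pendant '[[0,-0.0015,0,0],[-0.0018,-0.0015,0.0017,0],[-0.0037,-0.0015,0.0034,0],[-0.0051,-0.0015,0.0048,0],[-0.0051,-0.0015,0.0048,0]]';python3 -m pendant '[[-0.0007,0,0.0007,0],[-0.0007,0,0.0007,0]]'; python3 -c "
from h import *
st()"
```

```text
time_s: 24.58
ee_pos: [639.8, -202.8, 90.1]
eef_rot: [2.867, -0.054, 1.247]
force: [0.6, -0.5, -2.6]
opening: 27.6
time_s: 24.82
ee_pos: [639.9, -202.9, 89.4]
eef_rot: [2.867, -0.054, 1.247]
force: [-0.3, -0.5, -1.5]
opening: 28.2
24.825 [ 639.94 -202.88   89.36] [-0.3 -0.5 -1.5] op 28.192969014431462
[[0.6811, -0.0377, 0.7312], [-0.0259, -0.9993, -0.0273], [0.7317, -0.0003, -0.6816]] [-0.555  0.668  2.3    2.522  0.674 -1.432]
```

```bash
python3 -m pendant '[[-0.0007,0,0.0007,0],[-0.0007,0,0.0007,0]]';python3 -m pendant '[[-0.0007,0,0.0007,0],[-0.0007,0,0.0007,0]]';python3 -m pendant '[[-0.0007,0,0.0007,0],[-0.0007,0,0.0007,0]]'
```

```text
time_s: 25.08
ee_pos: [640.0, -202.9, 88.4]
eef_rot: [2.867, -0.054, 1.247]
force: [-0.5, 0.4, -2.7]
opening: 27.9
time_s: 25.32
ee_pos: [640.3, -203.0, 87.8]
eef_rot: [2.866, -0.054, 1.249]
force: [-1.6, 0.1, 4.0]
opening: 28.1
time_s: 25.58
ee_pos: [640.2, -203.0, 86.6]
eef_rot: [2.866, -0.054, 1.248]
force: [-0.5, -0.9, 5.4]
opening: 27.9
```

```bash
python3 -m pendant '[[-0.0007,0,0.0007,0],[-0.0015,0,0.0014,0],[-0.0022,0,0.002,0],[-0.0029,0,0.0027,0],[-0.0037,0,0.0034,0],[-0.0044,0,0.0041,0],[-0.0051,0,0.0048,0],[-0.0051,0,0.0048,0]]'; python3 -c "
from h import *
st(); snap('wrist','w13')
crop('w13',235,225,335,365,4.5,'e13');st()"
```

```text
time_s: 26.58
ee_pos: [640.5, -203.0, 79.9]
eef_rot: [2.866, -0.054, 1.249]
force: [-2.9, 0.2, 10.1]
opening: 28.0
26.575 [ 640.49 -203.04   79.94] [-2.9  0.2 10.1] op 28.036570206978364
[[0.6801, -0.0377, 0.7321], [-0.0257, -0.9993, -0.0276], [0.7326, -0.0, -0.6806]] [-0.555  0.691  2.301  2.54   0.695 -1.455]
26.625 [ 640.51 -203.03   79.99] [-2.3  0.5  9.6] op 28.24166470183597
[[0.6801, -0.0377, 0.7322], [-0.0257, -0.9993, -0.0276], [0.7327, -0.0, -0.6806]] [-0.555  0.691  2.301  2.54   0.695 -1.455]
```

View pics/e13.png

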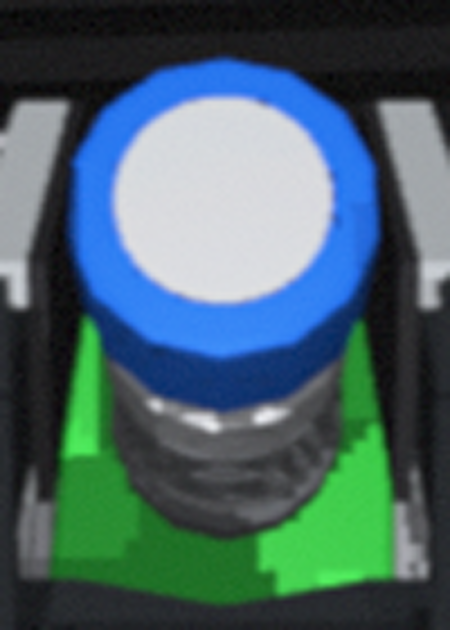

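```bash
python3 -m pendant '[[-0.0009,0,0.0005,0],[-0.0018,0,0.001,0],[-0.0018,0,0.001,0],[-0.0018,0,0.001,0]]'; python3 -c "
from h import *
for i in range(1): st()"
```

```text
time_s: 27.12
ee_pos: [640.2, -203.1, 78.3]
eef_rot: [2.865, -0.054, 1.25]
force: [-2.1, -0.4, 11.9]
opening: 28.1
27.125 [ 640.24 -203.08   78.26] [-2.1 -0.4 11.9] op 28.05354884773465
[[0.6796, -0.0376, 0.7326], [-0.0255, -0.9993, -0.0277], [0.7331, 0.0001, -0.6801]] [-0.556  0.696  2.302  2.543  0.7   -1.46 ]
```

```bash
python3 -m pendant '[[0,0,0,0],[0,0,0,0],[0,0,0,0],[0,0,0,0],[0,0,0,0],[0,0,0,0]]'; python3 -m pendant '[[0.0007,0,-0.0007,0],[0.0015,0,-0.0014,0],[0.0022,0,-0.002,0],[0.0029,0,-0.0027,0],[0.0037,0,-0.0034,0],[0.0044,0,-0.0041,0],[0.0051,0,-0.0048,0],[0.0059,0,-0.0054,0],[0.0066,0,-0.0061,0],[0.0073,0,-0.0068,0],[0.0073,0,-0.0068,0]]';  python3 -m pendant '[[0.0015,0,-0.0014,0],[0.003,0,-0.0027,0],[0.0044,0,-0.0041,0],[0.0073,0,-0.0068,0],[0.013,0,-0.012,0],[0.022,0,-0.0205,0],[0.035,0,-0.0325,0],[0.044,0,-0.041,0],[0.044,0,-0.041,0]]'; python3 -c "
from h import *
st(); snap('wrist','w14');snap('side','s14');snap('top','t14')
crop('s14',260,100,420,230,5,'c14')"
```

```text
time_s: 27.88
ee_pos: [640.2, -203.1, 78.3]
eef_rot: [2.865, -0.054, 1.25]
force: [-1.4, 0.5, 11.0]
opening: 28.3
time_s: 29.25
ee_pos: [639.7, -202.9, 87.6]
eef_rot: [2.866, -0.054, 1.248]
force: [0.2, -0.8, 2.7]
opening: 28.0
time_s: 30.38
ee_pos: [640.1, -203.2, 149.5]
eef_rot: [2.864, -0.053, 1.25]
force: [-0.0, -0.9, -1.3]
opening: 27.9
30.375 [ 640.08 -203.19  149.46] [-0.  -0.9 -1.3] op 27.8637604300854
[[0.6795, -0.0375, 0.7327], [-0.0247, -0.9993, -0.0283], [0.7333, 0.0011, -0.6799]] [-0.556  0.527  2.283  2.382  0.555 -1.262]
```

View pics/w14.png

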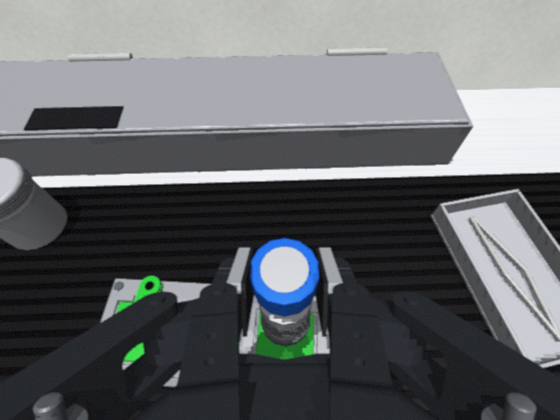

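View pics/c14.png

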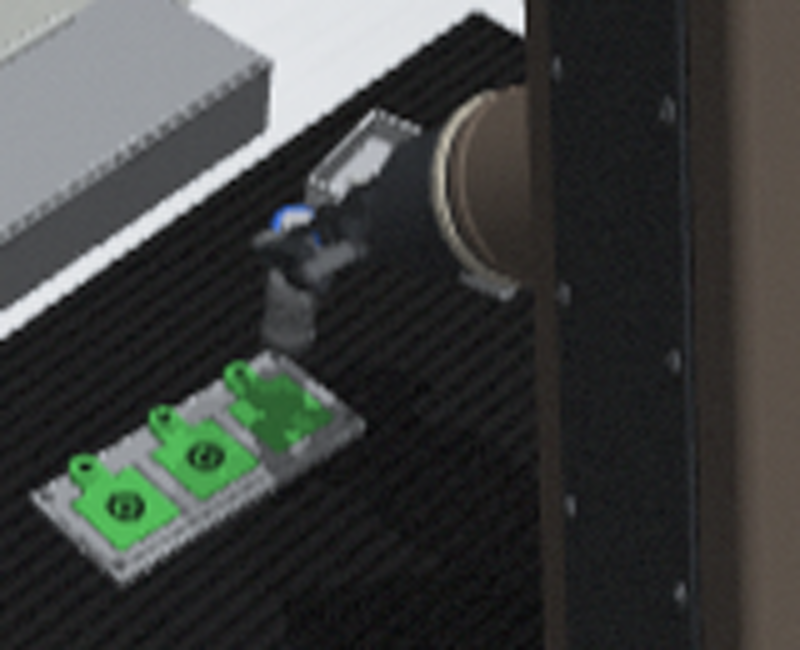

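Run:
```python
from ik import *
zt=np.array([0.7327,-.0283,-.68]); zt/=np.linalg.norm(zt)
for P in [[590,-165,150],[540,-120,140],[540,-120,76]]: print(P,ik(P,zt))
from h import *
to([540,-120,140]);to([540,-120,82])
```

```text
[590, -165, 150] [-0.453  0.497  2.42   2.611  0.622]
[540, -120, 140] [-0.389  0.514  2.568  2.771  0.767]
[540, -120, 76] [-0.389  0.741  2.59   2.839  1.003]
30.525 [ 639.46 -202.84  147.48] [-0.6 -1.3 -1.5] op 27.989163379878857
[[0.6812, -0.0376, 0.7311], [-0.0258, -0.9993, -0.0274], [0.7316, -0.0002, -0.6817]] [-0.556  0.53   2.284  2.383  0.555 -1.264]
tool shift [-0.0754 -0.079  -0.0699] len 0.1296536991004006
30.525 [ 639.46 -202.84  147.48] [-0.6 -1.3 -1.5] op 27.989163379878857
[[0.6812, -0.0376, 0.7311], [-0.0258, -0.9993, -0.0274], [0.7316, -0.0002, -0.6817]] [-0.556  0.53   2.284  2.383  0.555 -1.264]
tool shift [-0.1178 -0.079  -0.0303] len 0.1450580910275532
```

```bash
python3 -m pendant '[[-0.015,-0.016,-0.014,0],[-0.03,-0.032,-0.028,0],[-0.045,-0.047,-0.042,0],[-0.06,-0.063,-0.056,0],[-0.0754,-0.079,-0.07,0],[-0.086,-0.079,-0.06,0],[-0.097,-0.079,-0.05,0],[-0.108,-0.079,-0.0395,0],[-0.118,-0.079,-0.03,0],[-0.118,-0.079,-0.03,0],[-0.118,-0.079,-0.03,0]]'; python3 -c "
from h import *
st(); snap('wrist','w15');snap('top','t15')
crop('t15',270,150,390,240,6,'c15')"
```

```text
time_s: 31.9
ee_pos: [540.2, -120.1, 81.7]
eef_rot: [2.867, -0.054, 1.247]
force: [-0.4, 0.1, -2.7]
opening: 28.0
31.9 [ 540.16 -120.05   81.68] [-0.4  0.1 -2.7] op 27.988946661371465
[[0.6814, -0.0377, 0.7309], [-0.0261, -0.9993, -0.0273], [0.7314, -0.0005, -0.6819]] [-0.493  0.713  2.586  2.738  0.963 -1.654]
```

View pics/w15.png

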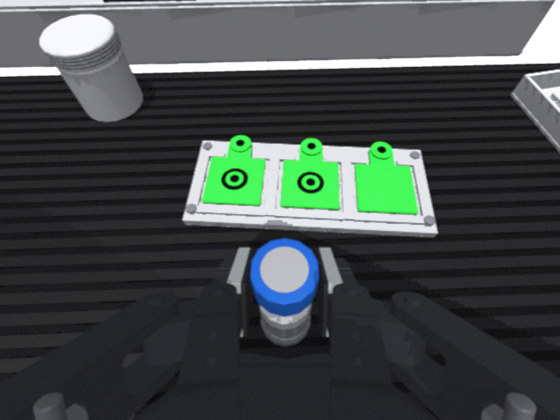

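View pics/c15.png

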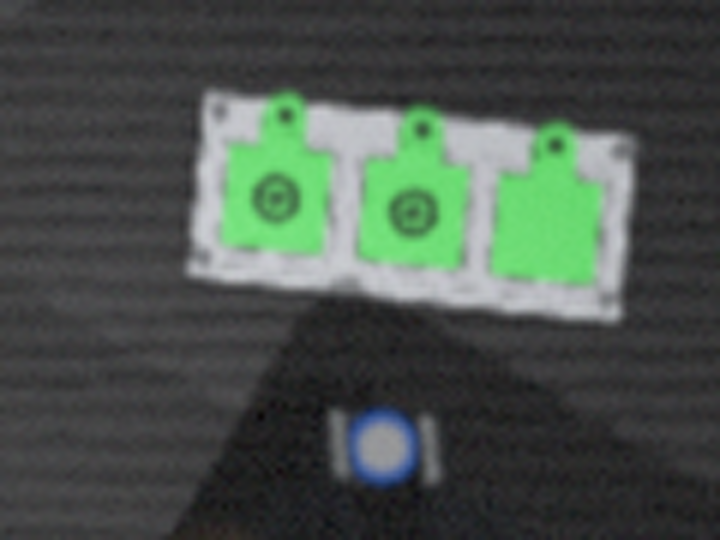

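```bash
python3 - <<'E'
from h import *
P=np.array([pz('w15',u,v,16) for u,v in [(357,164.5),(412,165),(418,213),(355,211)]]); print(np.round(P,1),P.mean(0))
print([np.round(pz('w15',u,v,16),1) for u,v in [(235,179.5),(310.5,182.5)]])
crop('w15',340,135,445,240,6,'e15')
E
python3 -m pendant '[[-0.0015,0,0.0014,0],[-0.003,0,0.0027,0],[-0.0036,0,0.0034,0],[-0.0036,0,0.0034,0]]'
```

```text
[[ 651.8 -183.7   16. ]
 [ 649.6 -229.2   16. ]
 [ 603.5 -222.5   16. ]
 [ 607.1 -175.3   16. ]] [ 628.01422247 -202.68603166   16.        ]
[array([640.1, -83.2,  16. ]), array([ 634.9, -143.7,   16. ])]
time_s: 32.5
ee_pos: [540.2, -120.0, 76.6]
eef_rot: [2.867, -0.054, 1.247]
force: [-0.7, 0.1, -2.8]
opening: 28.0
```

View pics/e15.png

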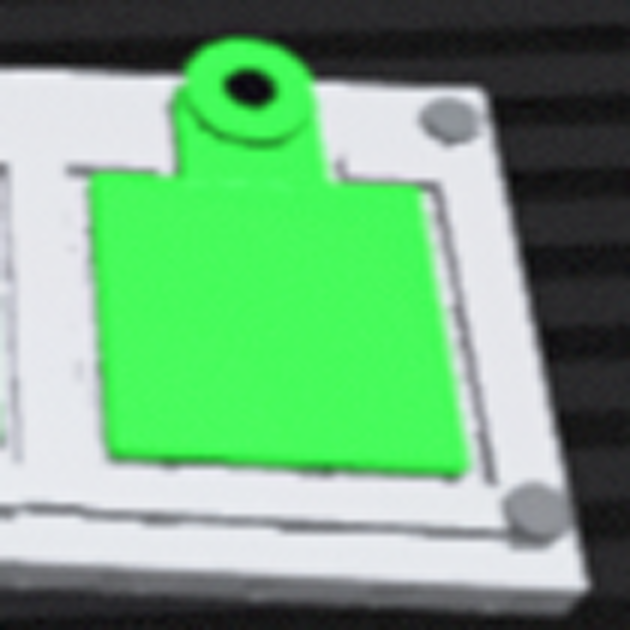

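```bash
python3 -m pendant '[[-0.0007,0,0.0007,0],[-0.0007,0,0.0007,0]]'
```

```text
time_s: 32.75
ee_pos: [540.5, -120.1, 76.0]
eef_rot: [2.866, -0.054, 1.249]
force: [-1.0, -0.1, 3.3]
opening: 28.3
```

```bash
python3 -m pendant '[[0,0,0,0],[0,0,0,0],[0,0,0,0],[0,0,0,0],[0,0,0,0]]' 0; python3 -m pendant '[[0,0,-0.015,0],[0,0,-0.03,0],[0,0,-0.05,0],[0,0,-0.07,0],[0,0,-0.07,0]]'; python3 -c "
from h import *
st(); snap('wrist','w16');snap('top','t16');snap('side','s16')"
```

```text
time_s: 33.38
ee_pos: [540.3, -120.1, 75.7]
eef_rot: [2.867, -0.054, 1.247]
force: [-0.1, 0.6, -0.5]
opening: 85.2
time_s: 34.0
ee_pos: [492.2, -120.6, 126.0]
eef_rot: [2.867, -0.054, 1.246]
force: [-0.4, 0.1, 0.4]
opening: 85.4
34.0 [ 492.24 -120.58  126.  ] [-0.4  0.1  0.4] op 85.39101984578122
[[0.6816, -0.0377, 0.7307], [-0.0257, -0.9993, -0.0277], [0.7312, 0.0001, -0.6821]] [-0.587  0.576  2.673  2.639  0.914 -1.642]
```

View pics/w16.png

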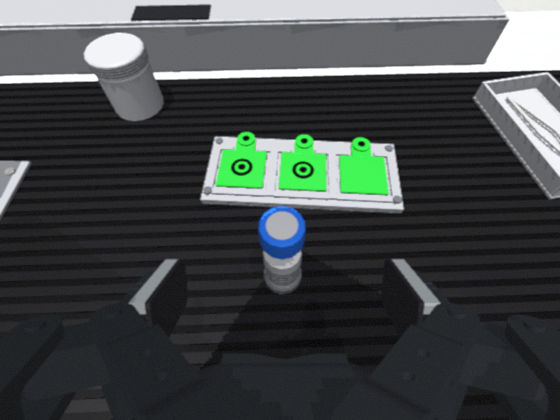

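View pics/t16.png

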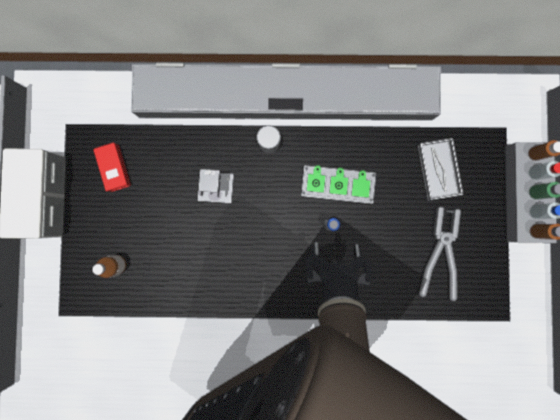

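View pics/s16.png

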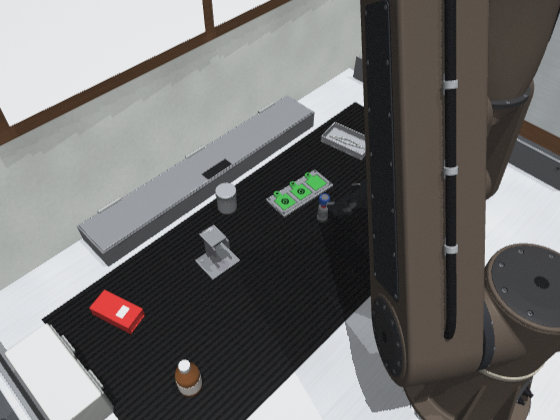

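```bash
python3 -m pendant '[[0.02,0,-0.018,0],[0.04,0,-0.037,0],[0.06,0,-0.056,0],[0.08,0,-0.075,0],[0.08,0,-0.075,0],[0.08,0,-0.075,0]]'; python3 -c "
from h import *
o,R=st(); print(np.abs(o['joint_vel']).max()); snap('wrist','w17'); print(order.sign_off())"
```

```text
time_s: 34.9
ee_pos: [492.2, -119.4, 233.2]
eef_rot: [2.871, -0.053, 1.243]
force: [-0.4, 0.1, 0.1]
opening: 85.3
34.9 [ 492.15 -119.44  233.23] [-0.4  0.1  0.1] op 85.34578226573164
[[0.6838, -0.0359, 0.7287], [-0.026, -0.9994, -0.0248], [0.7292, -0.002, -0.6843]] [-0.585  0.158  2.564  2.218  0.499 -1.106]
0.02095212473213586
the job is handed in; nothing more can be done
None
```

View pics/w17.png

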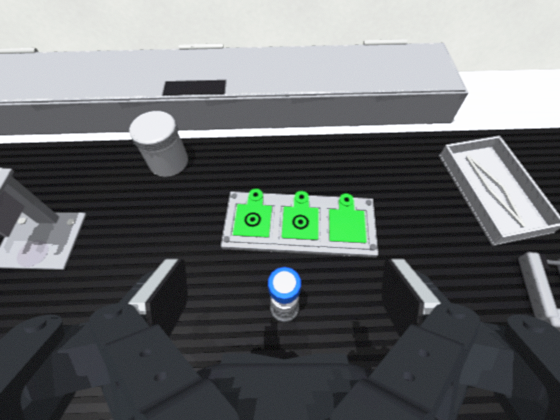

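The job is handed in at about 35 s of the 72 s allowed, with every step done in the order asked.

I drew the punch out of the rack by its sleeve at a slant of about 47° and stood it on the liner. I then let go and took it again by the blue knob. On the blank tag (the one at about x 630, y −203 mm) I pressed straight down about 9.6 mm. The reading was about 12 N, and I held it for just under a second. I lifted straight off and stood the punch upright on the liner at about (530, −119) mm. I let go and backed the arm away.

**Last checks:**
- The final picture shows the punch upright and free, and all three tags in their pockets. The top and side pictures before it show the bystanders in place.
- The last force reading was near zero, so the robot was touching nothing.

**Not confirmed or not in agreement:**
- **Mark:** no mark can be seen on the pressed tag in the pictures. The press itself rests on the travel and force readings: 8 mm is enough for the red band, and 10 to 14 N is a good press.
- **Centring:** the top and wrist cameras disagreed by 1 to 2 mm on where the tag lies. By either one the punch was within about 2 mm of the middle.
- **Side force:** about 2 N of sideways force showed during the press. It was gone once the punch was lifted.
- **Joint 3:** its angle read 2.673 rad as the arm backed off, against a stated limit of 2.67. I moved it back inside the range straight away.

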